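Rover wheel stand: neutral the drive lever, then draw and hold the index pin

ROBOT

A 7-joint arm with a two-finger parallel gripper is mounted at the origin on the work surface. World frame = base frame: x ahead of the robot, y to its left, z up, the work surface at z = 0. Lengths are in m, angles in rad, forces in N, time in s.
With the tool pointing down it reaches from about 0.4 to 0.875 m from the base axis. Payload 19.3 kg.
Tool frame: the origin (TCP) lies at the very end of the fingers, on their centre line; the grasp point (between the pads) lies 19 mm behind it; z points along the fingers, y is the direction in which the jaws open and shut (so a half turn about z gives the same grasp; the last joint's range is limited). The gripper opens to 85 mm and grips with 20 to 120 N. Pads are 22 mm wide; open, the fingers measure 114 mm over their backs; the gripper's body (76 mm by 85 mm) begins 54 mm behind the grasp point. The pads swing forward as they close: fully open they stand 13 mm farther back than shut.
Start: joints at [-1.355, 0.521, -0.036, 1.599, 0.021, 1.021, -0.113], TCP at [0.176, 0.6, 0.2] pointing down, gripper open.
Joint ranges: [-2.91, 2.91], [-0.3, 2.13], [-1.5, 1.42], [0.17, 2.43], [-1.26, 4.41], [0.16, 1.93], [-2.52, 2.52]. Speed limits (rad/s): [1.89, 1.89, 2.39, 2.39, 3.01, 3.01, 3.01].

INTERFACE

Orientations are given as [roll, pitch, yaw] about the fixed x, y, z axes, in that order (R = Rz(yaw) Ry(pitch) Rx(roll)).
In Python, from workcell import bot, viewer gives the robot as it stands.
- The arm moves only by the shell command python3 -m creep 'ROWS' [FORCE]. ROWS is JSON, a list of rows, each an object of numbers: "rx", "ry", "rz": the turn, a rotation vector about the tool's x, y, z in degrees; "tx", "ty", "tz": the shift along the tool's x, y, z in mm; "hand": the closure, from -1 (fully open) to 1 (shut), so that 0 is half open. In form: [{"rx": .., "ry": .., "rz": .., "tx": .., "ty": .., "tz": .., "hand": ..}, ...]. A call has 1 to 8 rows; each row is the pose to reach, as a shift and turn from the pose commanded when the call began, along the tool's axes at that moment; what a row does not reach only later rows make up. A row lasts 1/10 s, in which the tool goes at most 50 mm and 8.59 degrees, less where a joint would pass 70% of its speed; a pose out of reach is approached as far as the arm can. A call with a gripper value outside its range is refused whole. The fingers move at their own pace and stop on an object; FORCE is the grip in N (left out, the last holds). Time passes only in rows, so rows that repeat a pose let the fingers close. It gives the time, the measured TCP pose, the force and the opening at its end, in the units of the state.
- bot.observe(): the state, without advancing time (a new reading comes with each control period).
- viewer.grab_frame(name): name is "scene" or "side" or "wrist"; returns a dict with "pixels" (384x512x3 uint8, blue, green, red), "vertical_fov" (degrees; the focal length in pixels is half the picture's height over the tangent of half this angle, whatever the lens; pixels are square), "cx", "cy" (the principal point, pixels), "rvec" (rotation vector, rad) and "tvec" (3), from world to camera coordinates, as OpenCV has them; the wrist camera has in their place "tool_from_camera" (4x4, takes a point from camera to tool coordinates, whose origin is the TCP and whose axes are the flange's). Camera axes: x right, y down, z forward; pixel columns grow to the right and rows downward; lengths in m; the calibration is good to about 2 mm. A picture is of the moment at which its call begins: read the wrist's pose just before it. There is no depth.
- bot.job_done(): hands the job in, once; it reports no verdict.
Trained networks look in a picture, given as the dict that the camera call returned (one of the last four; its "shot" number tells which), for a name from the list of things; names that differ only in an ending like _2 or _b are one class to them, and where a whole thing is asked for, a point or a joint stands for the part that bears it (a point fixed in the world has none). Each returns a list of dicts, best first, with "score" (0 to 1); they miss things now and then, are a little off and sometimes report something else, mostly with a low value. They report only what shows in the picture. A call takes as long as a camera call.
- viewer.outline_of(target, picture): "mask" (384x512 bool, what is visible of it) and "bbox" ([left, top, right, bottom] in pixels, round what is visible of it).
The state is a dict: "clock": time; "qpos": joint angles; "qd": joint speeds; "joint_efforts": joint torques, N m; "position": TCP position; "tool_rot": TCP orientation; "force": force on the tool from outside, world axes, zero at the start; "moment": the same for the moment, N m; "grip_width": finger opening in m.
Only numpy, scipy, OpenCV 4.12 (cv2) and the standard library are available. Lean on these libraries where they do the work, as an engineer would, in place of code of your own. Each camera call takes 0.05 s, during which the arm holds its last target.

TASK

On the rover wheel test stand, set the drive lever to neutral (standing straight up, in line with the small upright tabs on its quadrant) and let go of it; only then pull the black knob of the sprung index pin fully up and hold it there, clear of its hole in the indexing disc, so that the wheel could be turned. Finish while still holding the pin up - do not let go - with the lever still upright, and leave the other things on the bench where they are.

Things in the scene. Friction and masses are not known exactly. Their poses are not given: they have to be found in the camera images.
- drive_lever (a joint): hinge angle of the drive lever in rad: 0 = straight up (neutral), positive = leaning towards the console's +x side, range -0.9 to 0.9. It stays where it is left (friction, about 1 N at its ball).
- lever_knob (a point): centre of the black ball on the end of the drive lever: 30 mm across, on a 9 mm steel rod, 110 mm from the hinge. 156 mm above the table with the lever upright. Nothing stands within 40 mm of the ball.
- lever_pivot (a point): point on the lever's hinge axis, middle of the lever, 46 mm above the table, in the fixed console (grey box 170 x 90 x 48 mm with two half-round quadrant plates reaching 91 mm above the table and small upright tabs reaching 96 mm, 38 mm apart at the neutral position). Its y axis is the hinge axis, its z axis points up; at angle a the ball lies 110 mm x sin(a) along its x axis and 110 mm x cos(a) above it.
- index_pin (a joint): travel of the sprung index pin in m: 0 = seated in the disc, 0.025 = fully up against its stop. It slides straight up. The spring pulls it down, about 4 N seated and 9 N fully up; let go, it snaps back.
- pin_knob (a point): centre of the index pin's black round knob: 29 mm across, 28 mm tall, vertical axis. 141 mm above the table while seated. Under it come a 16 mm steel neck and a 22 mm sleeve whose top is 113 mm above the table. Its x axis points to the centre of the wheel: the wheel lying on the indexing disc has its nearest edge 26 mm from the pin axis and its top 112 mm above the table; along y it is free on both sides above 104 mm.
- pin_seat (a point): mouth of the pin's hole in the top face of the steel indexing disc (230 mm across), 59 mm above the table, on the pin's axis; its axes are those of the fixed stand (x to the wheel's centre). The seated pin reaches 12 mm into the hole.
- shock_mid (a point): bystander, leave alone: rigid model of a spare coil shock absorber lying down, 136 mm long, 32 mm thick, between the two stations; its middle
- motor_mid (a point): bystander, leave alone: small geared motor lying down, 106 mm long with shaft, 37 mm thick, in front of the gap between the stations; its middle
- battery_mid (a point): bystander, leave alone: flat blue battery pack 105 x 36 x 26 mm at the left of the table; its middle
- glue_can_mid (a point): bystander, leave alone: closed can, 54 mm across, 125 mm tall, at the right of the table; half-way up
- screwdriver_grip (a point): bystander, leave alone: screwdriver lying near the robot on its right; point on its handle
- spanner_grip (a point): bystander, leave alone: open spanner lying near the robot on its left; point on its shank
- bearing_mid (a point): bystander, leave alone: steel bearing ring 36 mm across, 12 mm tall, lying beyond the shock absorber; its middle

How it is judged:
By the outcome, as a careful person would: the job done as asked, in the order asked, and still so for the second after the job is handed in, while the arm keeps its last pose, push and grip.
It also fails if it takes over 45 s, if anything falls off the work surface, if the arm or the gripper's body presses on something with over 40 N, if the wrist force passes 120 N, or if a joint passes its speed limit or range.

## Working session

There is one attempt and no reset: what is moved stays moved. The work goes in short steps, Python scripts to look and compute and a shell command to move; the robot and the scene stay as the last step left them, time stands still between calls to the robot, and variables do not carry over. Pictures are saved under pics/ and viewed, and the job is handed in when it is done.

```bash
ls; mkdir -p pics; python3 - <<'E'
from workcell import bot, viewer
import cv2, numpy as np
s=bot.observe(); print({k:np.round(v,3).tolist() for k,v in s.items()})
for n in ["scene","side"]:
    f=viewer.grab_frame(n); cv2.imwrite(f"pics/{n}0.png",f["pixels"])
    print(n,f["vertical_fov"],f["cx"],f["cy"],f["rvec"],f["tvec"],f["shot"])
    for t in ["drive_lever","lever_knob","pin_knob","index_pin"]:
        for o in viewer.outline_of(t,f)[:2]:
            ys,xs=np.nonzero(o["mask"]); print(t,round(o["score"],2),o["bbox"],xs.mean().round(1),ys.mean().round(1),len(xs))
E
```

```text
pics
{'clock': 0.0, 'qpos': [-1.355, 0.522, -0.036, 1.6, 0.021, 1.021, -0.113], 'qd': [0.002, 0.002, -0.002, 0.001, -0.001, -0.0, 0.0], 'joint_efforts': [-0.001, -92.71, 1.979, -36.993, 0.018, 0.008, -0.0], 'position': [0.176, 0.599, 0.199], 'tool_rot': [-3.14, 0.0, 2.856], 'force': [0.155, 0.575, -0.433], 'moment': [-0.007, -0.005, -0.051], 'grip_width': 0.085}
scene 47.771269530135584 254.4615176389112 193.2014834530144 [ 1.6253286   2.12116452 -0.72568103] [ 0.16144104 -0.35918904  1.75155564] 1
drive_lever 0.62 [335.5, 203.9, 342.1, 216.3] 338.0 210.2 65
lever_knob 0.54 [319.3, 191.2, 352.7, 243.2] 332.5 217.1 1513
lever_knob 0.51 [336.2, 206.2, 345.3, 217.0] 338.5 210.2 97
pin_knob 0.51 [196.4, 165.3, 204.5, 174.7] 201.6 168.6 73
side 51.1562065794326 253.5327437221232 190.19810972341367 [ 0.40341048 -2.83840296  0.9967192 ] [0.52506465 0.17322124 1.09210566] 2
drive_lever 0.79 [206.0, 246.9, 236.0, 267.7] 218.1 258.1 201
lever_knob 0.52 [281.4, 208.7, 321.2, 228.2] 301.7 220.5 515
lever_knob 0.47 [208.7, 248.1, 238.8, 272.6] 217.5 257.5 208
pin_knob 0.66 [211.3, 116.7, 305.4, 189.0] 257.5 151.6 4326
index_pin 0.69 [275.7, 129.5, 286.7, 141.1] 279.2 133.4 89
```

View pics/scene0.png

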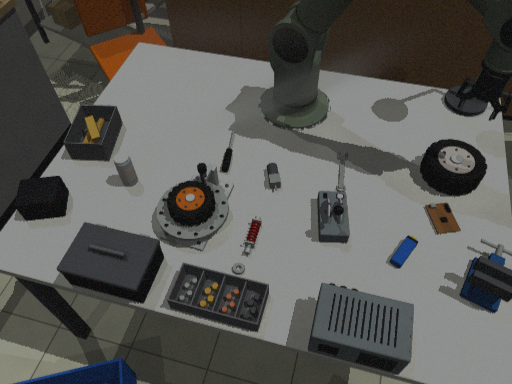

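View pics/side0.png

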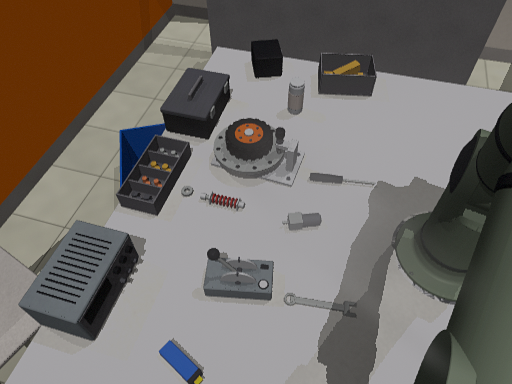

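The scene view shows the console near (333,217) with the lever ball at about (338,210), and the pin knob at about (201,168), left of the wheel. In the side view the ball is at about (213,254) and the pin knob at about (280,132). Next I zoom in and triangulate.

```bash
cat > h.py <<'E'
import numpy as np, cv2
from scipy.spatial.transform import Rotation as Rn
def K(f):
    h=f["pixels"].shape[0]; fl=h/2/np.tan(np.radians(f["vertical_fov"])/2)
    return np.array([[fl,0,f["cx"]],[0,fl,f["cy"]],[0,0,1]])
def ext(f,state=None):
    if "rvec" in f:
        return cv2.Rodrigues(np.array(f["rvec"],float))[0], np.array(f["tvec"],float)
    T=np.eye(4); T[:3,:3]=Rn.from_euler('xyz',state["tool_rot"]).as_matrix(); T[:3,3]=state["position"]
    M=np.linalg.inv(T@np.array(f["tool_from_camera"])); return M[:3,:3],M[:3,3]
def ray(f,uv,state=None):
    R,t=ext(f,state); d=np.linalg.inv(K(f))@np.array([uv[0],uv[1],1.]); d=R.T@d; return -R.T@t, d/np.linalg.norm(d)
def atz(f,uv,z,state=None):
    c,d=ray(f,uv,state); return c+d*(z-c[2])/d[2]
def proj(f,p,state=None):
    R,t=ext(f,state); q=K(f)@(R@np.array(p,float)+t); return q[:2]/q[2]
def tri(rs):
    A=np.zeros((3,3));b=np.zeros(3)
    for c,d in rs:
        P=np.eye(3)-np.outer(d,d);A+=P;b+=P@c
    x=np.linalg.solve(A,b); return x,[np.linalg.norm((np.eye(3)-np.outer(d,d))@(x-c)) for c,d in rs]
E
python3 - <<'E'
from workcell import bot, viewer
from h import *
fs=[viewer.grab_frame(n) for n in ["scene","side"]]
uv={"ball":[(338,210),(213.5,254)],"pin":[(201.5,168),(280.5,132.5)]}
for k,v in uv.items():
    print(k,tri([ray(f,u) for f,u in zip(fs,v)]))
print("pin@.141",[atz(f,u,.141).round(3) for f,u in zip(fs,uv["pin"])])
print([ [proj(f,p).round(0) for p in [(0.5,0,0),(0.6,0,0),(0.5,0.1,0)]] for f in fs])
def crop(f,c,w,h,n):
    x,y=c; im=f["pixels"][y-h:y+h,x-w:x+w]; cv2.imwrite(n,cv2.resize(im,None,fx=8,fy=8,interpolation=cv2.INTER_CUBIC))
crop(fs[0],(334,215),35,35,"pics/a1.png");crop(fs[1],(238,268),48,36,"pics/a2.png")
crop(fs[0],(200,190),48,36,"pics/a3.png");crop(fs[1],(265,150),48,36,"pics/a4.png")
E
```

```text
ball (array([0.57115227, 0.24657509, 0.13784777]), [np.float64(4.2173713647206865e-05), np.float64(4.2173713647180966e-05)])
pin (array([ 0.51995892, -0.19605429,  0.13916745]), [np.float64(0.0007147064705009409), np.float64(0.0007147064705009524)])
pin@.141 [array([ 0.522, -0.195,  0.141]), array([ 0.519, -0.195,  0.141])]
[[array([263., 201.]), array([255., 225.]), array([292., 207.])], [array([269., 213.]), array([237., 205.]), array([260., 241.])]]
```

View pics/a1.png

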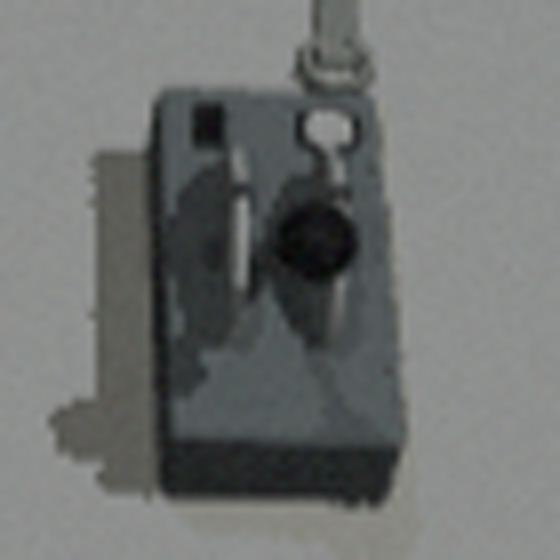

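View pics/a2.png

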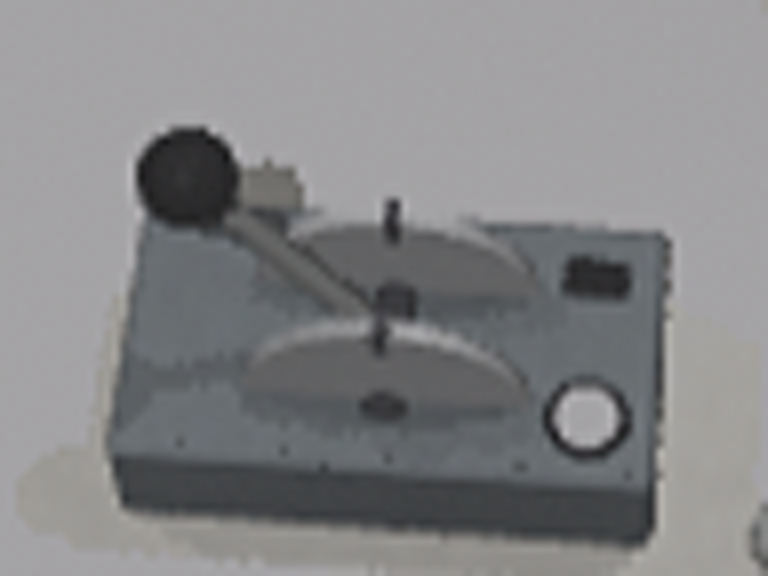

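View pics/a3.png

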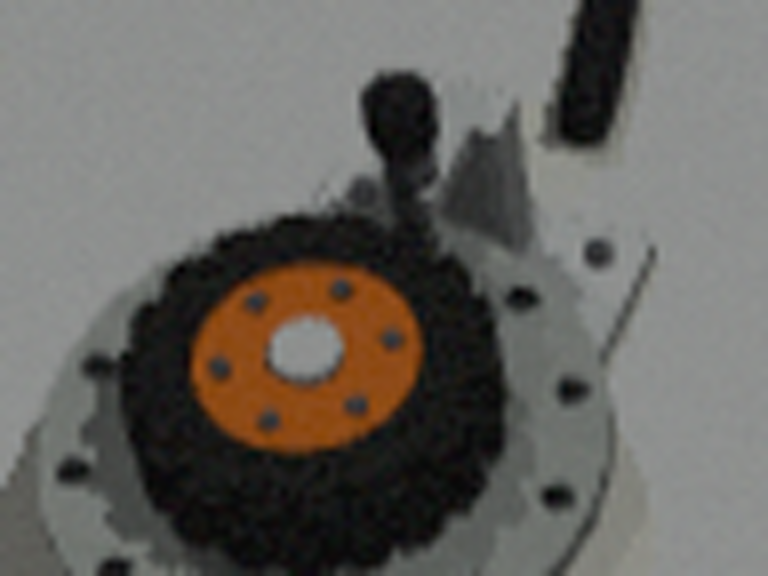

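View pics/a4.png

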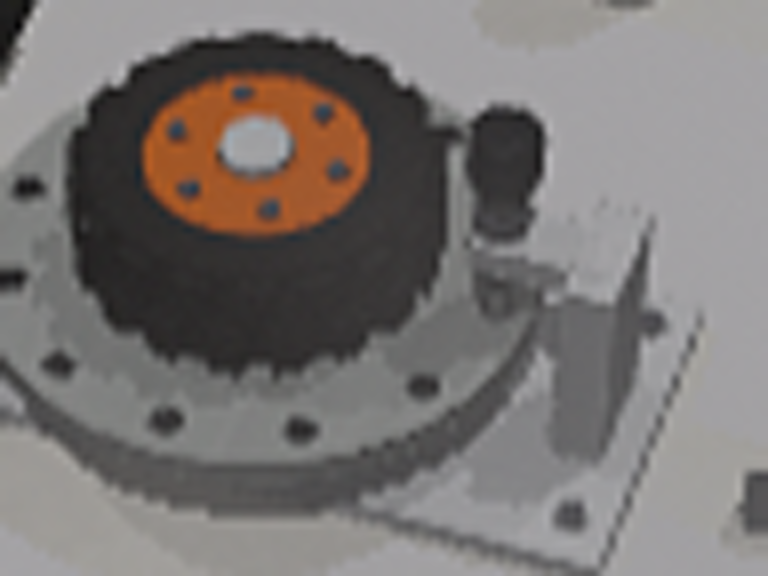

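```bash
python3 - <<'E'
from workcell import bot, viewer
from h import *
f0,f1=[viewer.grab_frame(n) for n in ["scene","side"]]
c=lambda o,p:(o[0]+p[0]/8,o[1]+p[1]/8)
A=atz(f1,c((190,232),(393,203)),.096);B=atz(f1,c((190,232),(378,322)),.096)
print("tabs",A,B,np.linalg.norm(A-B),"mid",(A+B)/2)
# console top corners at z=.048 in side: far-left(150,215) far-right(665,235) near-left(110,450), near-right(645,490)
P=[atz(f1,c((190,232),p),.048) for p in [(150,212),(665,235),(112,450),(648,485)]]; print(np.round(P,3),np.mean(P,0))
P0=[atz(f0,c((299,180),p),.048) for p in [(158,90),(378,95),(165,440),(402,445)]]; print(np.round(P0,3),np.mean(P0,0))
for P_ in (P,):
  for a,b in((0,1),(2,3)):
    d=P_[a]-P_[b]; print(np.linalg.norm(d),np.degrees(np.arctan2(d[1],d[0])))
for a,b in((2,0),(3,1)):
    d=P0[a]-P0[b]; print("s",np.linalg.norm(d),np.degrees(np.arctan2(d[1],d[0])))
# wheel centre hub at z~.112?
W=[atz(f0,c((152,154),(306,350)),.115),atz(f1,c((217,114),(256,146)),.115)]; print("wheel",W, tri([ray(f0,c((152,154),(306,350))),ray(f1,c((217,114),(256,146)))]))
for n in W:
  d=n-np.array([.520,-.196,.115]); print(np.degrees(np.arctan2(d[1],d[0])),np.linalg.norm(d))
E
```

```text
tabs [0.51923307 0.21661079 0.096     ] [0.51130006 0.25618553 0.096     ] 0.04036201550003961 mid [0.51526656 0.23639816 0.096     ]
[[0.604 0.216 0.048]
 [0.442 0.178 0.048]
 [0.586 0.297 0.048]
 [0.425 0.263 0.048]] [0.51422873 0.23861243 0.048     ]
[[0.448 0.176 0.048]
 [0.428 0.264 0.048]
 [0.613 0.209 0.048]
 [0.592 0.296 0.048]] [0.51988166 0.23624    0.048     ]
0.1664595947543174 13.164744173477619
0.16478202954149804 12.121610062604534
s 0.16808794292616538 11.247443107271348
s 0.16748658083928483 11.286504265297848
wheel [array([ 0.62401411, -0.19822264,  0.115     ]), array([ 0.61869201, -0.19727697,  0.115     ])] (array([ 0.62038529, -0.20075123,  0.1105404 ]), [np.float64(0.0008491187618136236), np.float64(0.000849118761813865)])
-1.2241491567613594 0.10403785863632638
-0.7413052902226744 0.09870027552781759
```

```bash
cat >> h.py <<'E'
def shift(s,pos,yaw_y=None):
    """tool-frame shift mm to world pos; yaw_y: wanted world angle (deg) of tool y with tool pointing straight down -> rotvec deg"""
    R=Rn.from_euler('xyz',s["tool_rot"])
    t=R.inv().apply(np.array(pos)-np.array(s["position"]))*1000
    r=None
    if yaw_y is not None:
        a=np.radians(yaw_y); y=np.array([np.cos(a),np.sin(a),0]); z=np.array([0,0,-1.]); x=np.cross(y,z)
        r=np.degrees((R.inv()*Rn.from_matrix(np.c_[x,y,z])).as_rotvec())
    return t.round(1), None if r is None else r.round(2)
E
python3 - <<'E'
from workcell import bot
from h import *
print(shift(bot.observe(),(.571,.247,.25),101.7))
E
```

```text
(array([-478.2, -227. ,  -50.1]), array([  0.  ,   0.  , -28.08]))
```

```bash
python3 -m creep '[{"tx":-478,"ty":-227,"tz":-50,"rz":-28,"hand":-1},{"tx":-478,"ty":-227,"tz":-50,"rz":-28,"hand":-1},{"tx":-478,"ty":-227,"tz":-50,"rz":-28,"hand":-1},{"tx":-478,"ty":-227,"tz":-50,"rz":-28,"hand":-1},{"tx":-478,"ty":-227,"tz":-50,"rz":-28,"hand":-1},{"tx":-478,"ty":-227,"tz":-50,"rz":-28,"hand":-1},{"tx":-478,"ty":-227,"tz":-50,"rz":-28,"hand":-1},{"tx":-478,"ty":-227,"tz":-50,"rz":-28,"hand":-1}]' 20
python3 - <<'E'
from workcell import bot
from h import *
s=bot.observe();print(s["qpos"],s["position"],s["clock"]);print(shift(s,(.571,.247,.25),101.7))
E
```

```text
[-1.35521878  0.52137294 -0.03629324  1.59951106  0.02120512  1.02109077
 -0.11281679] [0.1762163  0.59963505 0.19990376] 0.7
(array([-478.2, -227. ,  -50.1]), array([  0.  ,   0.  , -28.08]))schema error: expected keys rx, ry, rz, tx, ty, tz, hand
```

```bash
python3 -m creep '[{"rx":0,"ry":0,"rz":-28,"tx":-478,"ty":-227,"tz":-50,"hand":-1},{"rx":0,"ry":0,"rz":-28,"tx":-478,"ty":-227,"tz":-50,"hand":-1},{"rx":0,"ry":0,"rz":-28,"tx":-478,"ty":-227,"tz":-50,"hand":-1},{"rx":0,"ry":0,"rz":-28,"tx":-478,"ty":-227,"tz":-50,"hand":-1},{"rx":0,"ry":0,"rz":-28,"tx":-478,"ty":-227,"tz":-50,"hand":-1},{"rx":0,"ry":0,"rz":-28,"tx":-478,"ty":-227,"tz":-50,"hand":-1},{"rx":0,"ry":0,"rz":-28,"tx":-478,"ty":-227,"tz":-50,"hand":-1},{"rx":0,"ry":0,"rz":-28,"tx":-478,"ty":-227,"tz":-50,"hand":-1}]' 20
python3 - <<'E'
from workcell import bot
from h import *
s=bot.observe();print(s["qpos"],s["position"],s["clock"]);print(shift(s,(.571,.247,.25),101.7))
E
```

```text
clock: 1.5
position: [0.4724, 0.3346, 0.2377]
tool_rot: [3.141, 0.0, -2.939]
force: [1.2, 1.6, 0.2]
grip_width: 0.0854
[-0.67241123  0.40979648 -0.06363529  1.6797089   0.02919315  1.05251199
  1.02843115] [0.47244471 0.33464365 0.23771306] 1.5
(array([ -78.9, -105.7,  -12.3]), array([ 0.01,  0.03, -0.08]))
```

```bash
python3 -m creep '[{"rx":0,"ry":0,"rz":0,"tx":-79,"ty":-106,"tz":-12,"hand":-1},{"rx":0,"ry":0,"rz":0,"tx":-79,"ty":-106,"tz":-12,"hand":-1},{"rx":0,"ry":0,"rz":0,"tx":-79,"ty":-106,"tz":-12,"hand":-1},{"rx":0,"ry":0,"rz":0,"tx":-79,"ty":-106,"tz":-12,"hand":-1},{"rx":0,"ry":0,"rz":0,"tx":-79,"ty":-106,"tz":-12,"hand":-1}]' 20
python3 - <<'E'
from workcell import bot,viewer
from h import *
s=bot.observe();print(s["position"],s["clock"]);print(shift(s,(.571,.247,.25),101.7))
f=viewer.grab_frame("wrist"); cv2.imwrite("pics/w1.png",f["pixels"])
print(proj(f,(.571,.247,.139),s),proj(f,(.516,.237,.046),s),proj(f,(.516,.237,.156),s))
for o in viewer.outline_of("lever_knob",f)[:2]:
    ys,xs=np.nonzero(o["mask"]); print(o["score"],o["bbox"],xs.mean(),ys.mean(),len(xs))
E
```

```text
clock: 2.0
position: [0.57, 0.2479, 0.249]
tool_rot: [3.141, -0.0, -2.94]
force: [-0.7, 0.2, -0.7]
grip_width: 0.0856
[0.56999215 0.24789471 0.24902791] 2.0
(array([-0.8, -1.1, -1. ]), array([ 0.01, -0.02, -0.15]))
[257.90929467 181.44284177] [258.86419294 118.94905635] [259.2724805  125.41145347]
0.74 [242.8, 119.0, 273.4, 198.0] 257.8700614574188 168.33450395083406 1139
0.61 [216.1, 44.2, 297.9, 196.7] 257.7941429801895 114.8526174753565 10449
```

View pics/w1.png

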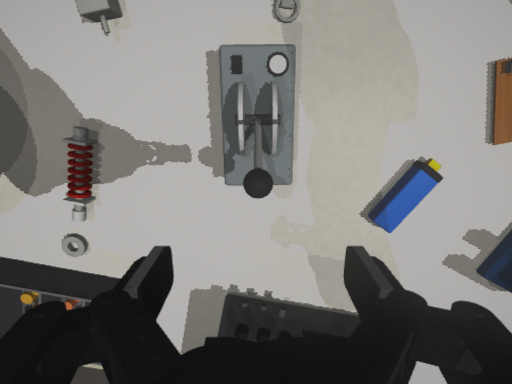

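The wrist view shows the ball at (258,183), the tabs at (237,119) and (280,118), and the console square with the picture. So the jaw direction matches the hinge. Next I refine the positions.

```bash
python3 - <<'E'
from workcell import bot,viewer
from h import *
s=bot.observe()
f=viewer.grab_frame("wrist"); x=f["pixels"][20:210,200:320]; cv2.imwrite("pics/w1z.png",cv2.resize(x,None,fx=3,fy=3,interpolation=cv2.INTER_CUBIC))
print(np.array(f["tool_from_camera"]).round(3).tolist())
print("ball",atz(f,(258,183.5),.139,s)); L=atz(f,(237.5,119),.094,s);R=atz(f,(280,118.5),.094,s); print(L,R,np.linalg.norm(L-R),(L+R)/2)
cs=[(221,45),(294.5,46),(225,185),(292,186)]
C=[atz(f,c,.048,s) for c in cs]; print(np.round(C,4),np.mean(C,0))
p=np.array([.516,.237,.046]); u=np.array([np.cos(np.radians(11.7)),np.sin(np.radians(11.7)),0])
for q in [(.516,.237,.096)]: print(proj(f,q,s))
E
```

```text
[[0.0, -0.955, -0.295, 0.074], [1.0, -0.0, 0.001, -0.001], [-0.001, -0.295, 0.955, -0.174], [0.0, 0.0, 0.0, 1.0]]
ball [0.57220464 0.24893119 0.139     ]
[0.51754161 0.21489836 0.094     ] [0.50765963 0.26003795 0.094     ] 0.046208617648675905 [0.51260062 0.23746816 0.094     ]
[[0.4427 0.1785 0.048 ]
 [0.4265 0.262  0.048 ]
 [0.6072 0.2116 0.048 ]
 [0.5906 0.2989 0.048 ]] [0.51673904 0.23775427 0.048     ]
[257.69240637 121.92007733]
```

View pics/w1z.png

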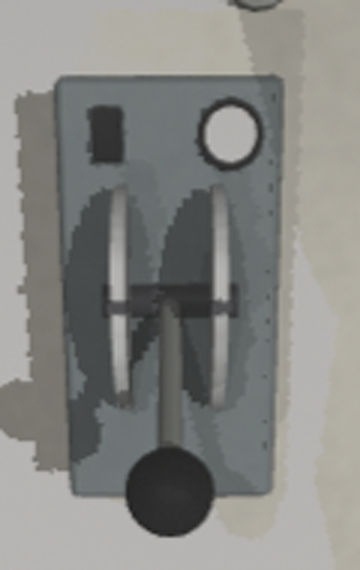

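```bash
python3 - <<'E'
from workcell import bot,viewer
from h import *
s=bot.observe()
print(shift(s,(.5725,.248,.12),101.4))
E
python3 -m creep '[{"rx":0,"ry":0,"rz":0,"tx":-2,"ty":0,"tz":50,"hand":-1},{"rx":0,"ry":0,"rz":0,"tx":-2,"ty":0,"tz":90,"hand":-1},{"rx":0,"ry":0,"rz":0,"tx":-2,"ty":0,"tz":115,"hand":-1},{"rx":0,"ry":0,"rz":0,"tx":-2,"ty":0,"tz":129,"hand":-1},{"rx":0,"ry":0,"rz":0,"tx":-2,"ty":0,"tz":129,"hand":-1},{"rx":0,"ry":0,"rz":0,"tx":-2,"ty":0,"tz":129,"hand":-1}]' 20
python3 - <<'E'
from workcell import bot,viewer
from h import *
s=bot.observe()
print(shift(s,(.5725,.248,.12),101.4), s["clock"])
f=viewer.grab_frame("wrist"); cv2.imwrite("pics/w2.png",f["pixels"])
f=viewer.grab_frame("side"); cv2.imwrite("pics/s2.png",cv2.resize(f["pixels"][190:320,150:310],None,fx=4,fy=4))
E
```

```text
(array([ -3.1,  -2.1, 129.3]), array([ 0.02, -0.01,  0.32]))
clock: 2.75
position: [0.5722, 0.2494, 0.1214]
tool_rot: [3.141, 0.001, -2.938]
force: [-0.1, -0.0, 0.4]
grip_width: 0.0853
(array([-0.1, -1.4,  1.4]), array([0.02, 0.07, 0.26])) 2.75
```

View pics/w2.png

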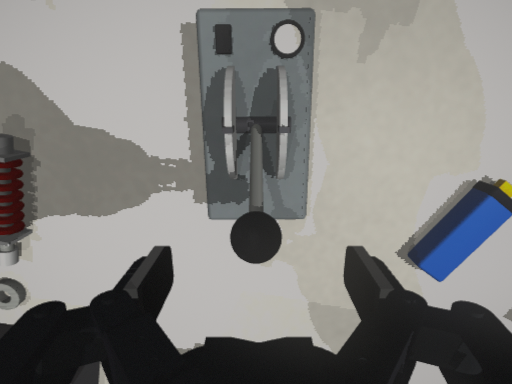

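View pics/s2.png

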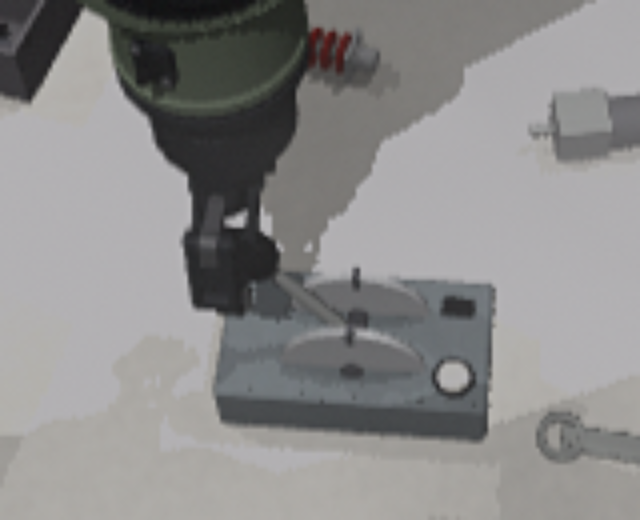

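```bash
python3 - <<'E'
from workcell import bot,viewer
from h import *
s=bot.observe()
f=viewer.grab_frame("wrist")
print(proj(f,(.5725,.248,.14),s), proj(f,(.5163,.2373,.046),s),atz(f,(256,237),.14,s))
R=Rn.from_euler('xyz',s["tool_rot"])
g=np.array(s["position"])+R.apply([0,0,-.019]); print("grasp pt",g,proj(f,g,s))
f=viewer.grab_frame("side"); print(f["cx"],[ (proj(f,p)-[150,190])*4 for p in [(.5725,.248,.14),g,g+R.apply([0,.042,0]), g+R.apply([0,.055,0])]])
E
```

```text
[257.72363546 235.95514767] [258.70987173 123.74001485] [0.5733553  0.24715095 0.14      ]
grasp pt [0.57248052 0.24923144 0.14088557] [259.81366652 236.9796661 ]
253.5327437221232 [array([250.72639356, 255.59660442]), array([249.8967045 , 256.62041827]), array([239.02043715, 321.26149667]), array([235.52636291, 342.02787912])]
```

```bash
python3 -m creep '[{"rx":0,"ry":0,"rz":0,"tx":-1,"ty":-2,"tz":1,"hand":-1},{"rx":0,"ry":0,"rz":0,"tx":-1,"ty":-2,"tz":1,"hand":1},{"rx":0,"ry":0,"rz":0,"tx":-1,"ty":-2,"tz":1,"hand":1},{"rx":0,"ry":0,"rz":0,"tx":-1,"ty":-2,"tz":1,"hand":1},{"rx":0,"ry":0,"rz":0,"tx":-1,"ty":-2,"tz":1,"hand":1},{"rx":0,"ry":0,"rz":0,"tx":-1,"ty":-2,"tz":1,"hand":1},{"rx":0,"ry":0,"rz":0,"tx":-1,"ty":-2,"tz":1,"hand":1}]' 25
python3 - <<'E'
from workcell import bot,viewer
from h import *
s=bot.observe(); print(s["grip_width"],s["force"])
f=viewer.grab_frame("wrist"); cv2.imwrite("pics/w3.png",f["pixels"])
g=np.array([.5163,.2373,.156-.019]); print(shift(s,g,101.4))
E
```

```text
clock: 3.65
position: [0.5741, 0.2477, 0.1201]
tool_rot: [3.141, 0.002, -2.939]
force: [1.4, 0.5, 3.7]
grip_width: 0.0
3.0096154059522427e-05 [1.3581891  0.45237647 3.69262414]
(array([ 58.7,   1.5, -17.1]), array([0.05, 0.14, 0.23]))
```

View pics/w3.png

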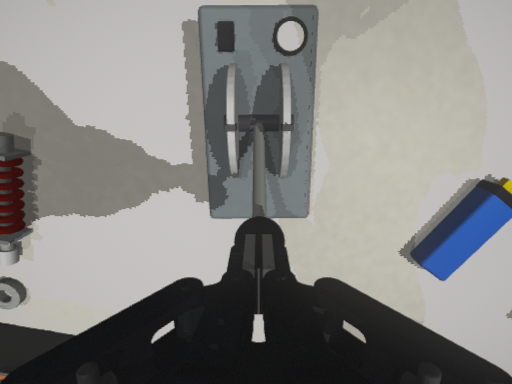

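```bash
python3 - <<'E'
from workcell import bot,viewer
from h import *
s=bot.observe(); print(s["position"],s["tool_rot"])
f=viewer.grab_frame("wrist"); print(K(f)[0,0]); R=Rn.from_euler('xyz',s["tool_rot"])
for d in (0,-.019,-.04): print(d,proj(f,np.array(s["position"])+R.apply([0,0,d]),s))
f=viewer.grab_frame("side"); cv2.imwrite("pics/s3.png",cv2.resize(f["pixels"][210:290,170:270],None,fx=7,fy=7,interpolation=cv2.INTER_CUBIC))
for d in (0,-.019,-.04): print(d,(proj(f,np.array(s["position"])+R.apply([0,0,d]))-[170,210])*7)
f=viewer.grab_frame("scene"); cv2.imwrite("pics/sc3.png",cv2.resize(f["pixels"][170:260,280:390],None,fx=7,fy=7,interpolation=cv2.INTER_CUBIC))
E
```

```text
[0.57398056 0.24757401 0.11996275] [ 3.14086343e+00  2.07463801e-03 -2.93862439e+00]
294.02520514620426
0 [259.62756662 224.05021569]
-0.019 [259.81359086 236.97948919]
-0.04 [260.07150993 254.90568212]
0 [300.50009808 334.7313715 ]
-0.019 [295.46625374 306.67748636]
-0.04 [289.71537402 274.62752451]
```

View pics/s3.png

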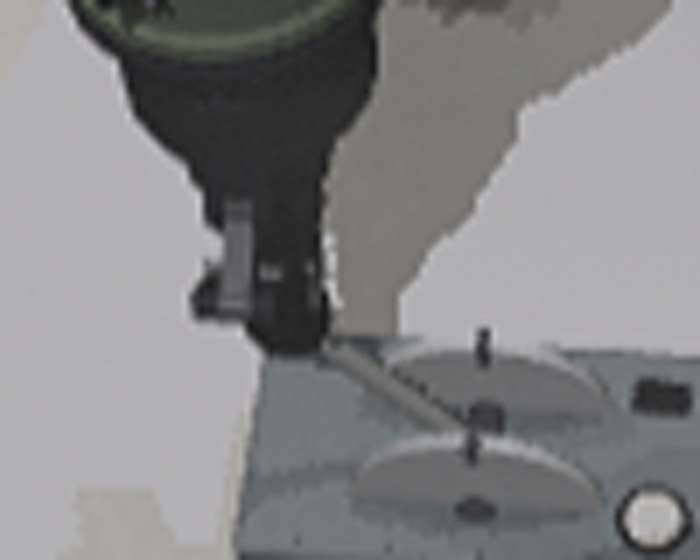

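View pics/sc3.png

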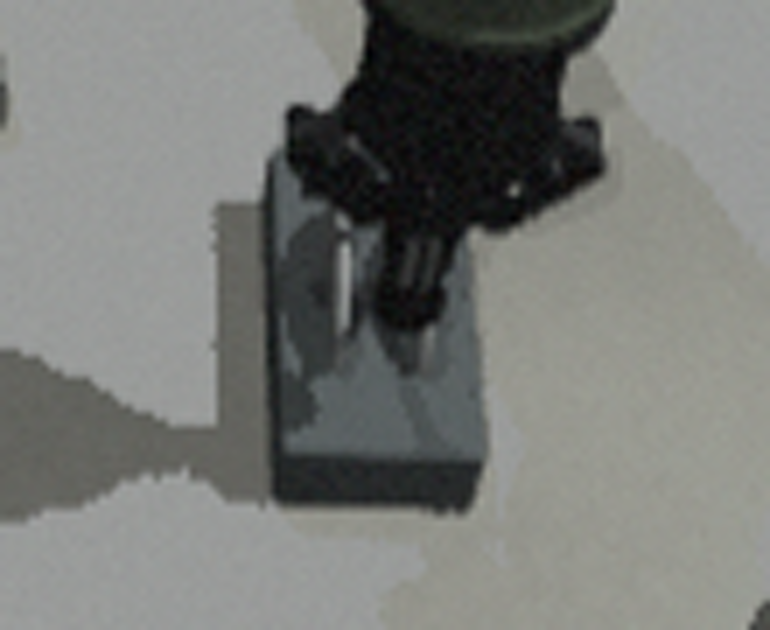

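```bash
python3 - <<'E'
import cv2,numpy as np
a=cv2.imread("pics/w3.png")[195:345,180:340]; g=lambda x:(255*(x/255.)**.4).astype(np.uint8)
cv2.imwrite("pics/w3b.png",g(cv2.resize(a,None,fx=4,fy=4,interpolation=cv2.INTER_CUBIC)))
a=cv2.imread("pics/s3.png")[150:450,130:530]; cv2.imwrite("pics/s3b.png",g(cv2.resize(a,None,fx=2,fy=2)))
E
```

```text
(no output)
```

View pics/w3b.png

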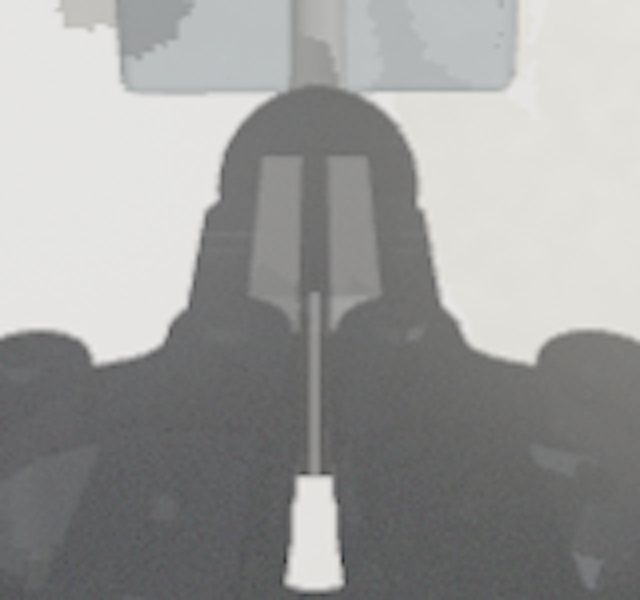

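View pics/s3b.png

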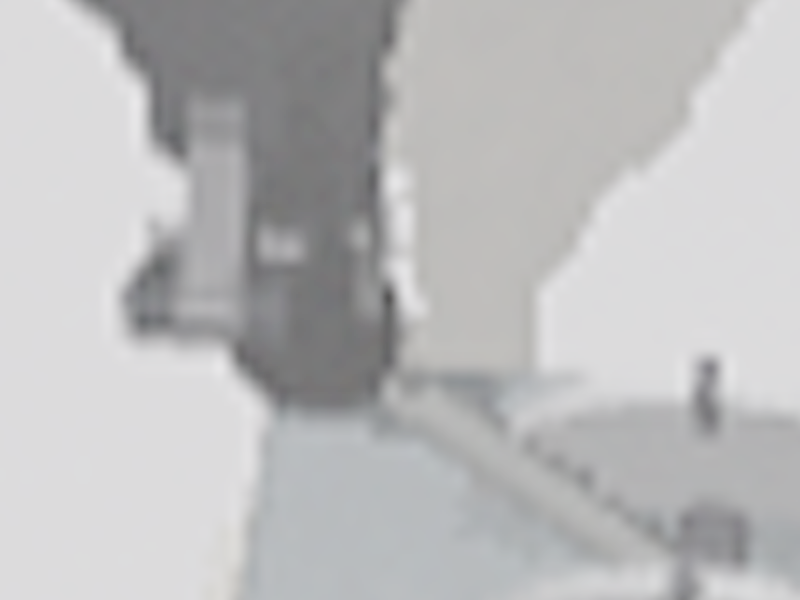

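The jaws shut at zero width. They closed over the top of the ball, which has tipped a few mm further. The visible fingertips end near row 234, while the reported TCP projects to row 224. I lift clear and measure where the fingertips really are.

```bash
python3 -m creep '[{"rx":0,"ry":0,"rz":0,"tx":0,"ty":0,"tz":-50,"hand":1},{"rx":0,"ry":0,"rz":0,"tx":0,"ty":0,"tz":-100,"hand":1},{"rx":0,"ry":0,"rz":0,"tx":0,"ty":0,"tz":-100,"hand":1},{"rx":0,"ry":0,"rz":0,"tx":0,"ty":0,"tz":-100,"hand":1}]' 25
python3 - <<'E'
from workcell import bot,viewer
from h import *
s=bot.observe(); print(s["position"],s["force"],s["clock"]); R=Rn.from_euler('xyz',s["tool_rot"])
g=lambda x:(255*(x/255.)**.5).astype(np.uint8)
f=viewer.grab_frame("wrist"); print(f["cx"],f["cy"])
cv2.imwrite("pics/w4.png",g(cv2.resize(f["pixels"][150:350,160:360],None,fx=3,fy=3,interpolation=cv2.INTER_CUBIC)))
for d in (0,-.013,-.026,-.04): print(d,(proj(f,np.array(s["position"])+R.apply([0,0,d]),s)-[160,150])*3)
for n in("side","scene"):
    f=viewer.grab_frame(n); p=proj(f,s["position"]); o=(p-[50,40]).astype(int); print(n,o)
    cv2.imwrite(f"pics/{n}4.png",g(cv2.resize(f["pixels"][o[1]:o[1]+80,o[0]:o[0]+100],None,fx=7,fy=7,interpolation=cv2.INTER_CUBIC)))
    for d in (0,-.013,-.026,-.04): print(d,(proj(f,np.array(s["position"])+R.apply([0,0,d]))-o)*7)
E
```

```text
clock: 4.25
position: [0.5734, 0.247, 0.2202]
tool_rot: [3.141, 0.002, -2.939]
force: [-0.8, 0.3, -0.5]
grip_width: -0.0002
[0.57343043 0.24704252 0.22022361] [-0.81333526  0.29376102 -0.46445521] 4.25
258.1703044901597 193.67597192977001
0 [298.88197206 222.15069894]
-0.013 [299.25131226 247.82528753]
-0.026 [299.6767402  277.39880123]
-0.04 [300.21357822 314.71695888]
side [159 195]
0 [350.57290658 280.21698241]
-0.013 [346.50452764 257.55766884]
-0.026 [342.34023233 234.36413781]
-0.04 [337.74439849 208.76710232]
scene [292 153]
0 [350.56273629 285.28855357]
-0.013 [355.28440755 265.37373866]
-0.026 [360.08895843 245.10935849]
-0.04 [365.35830489 222.88458813]
```

View pics/w4.png

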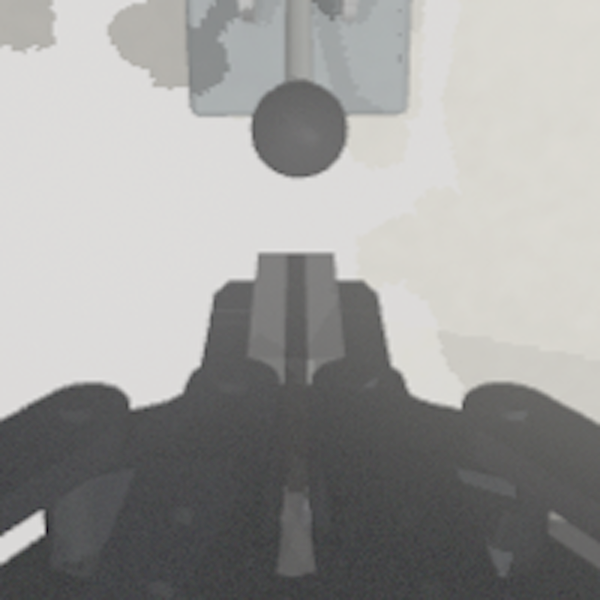

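View pics/side4.png

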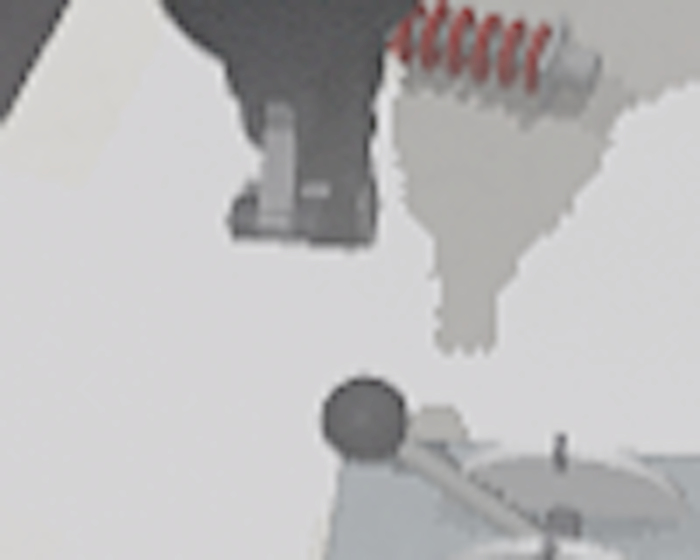

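View pics/scene4.png

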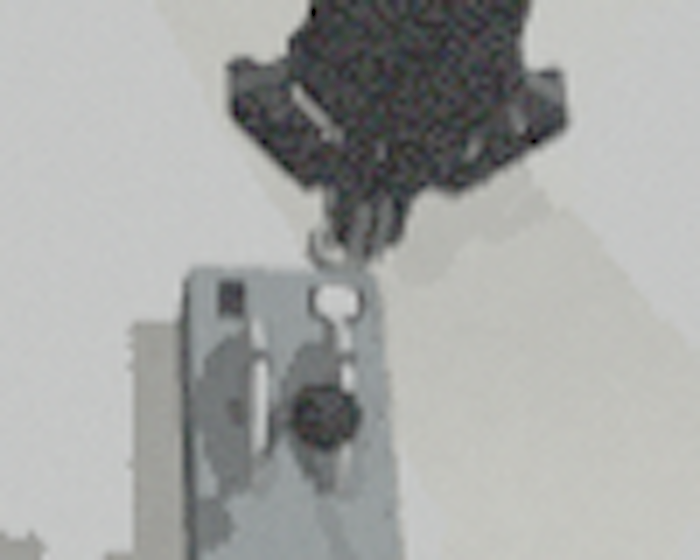

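```bash
python3 - <<'E'
from workcell import bot,viewer
from h import *
s=bot.observe(); R=Rn.from_euler('xyz',s["tool_rot"]); P=np.array(s["position"])
g=lambda x:(255*(x/255.)**.5).astype(np.uint8)
def box(im,f,o,k,x0,x1,y0,y1,z,col):
    pts=[(proj(f,P+R.apply([x,y,z]),s)-o)*k for x,y in((x0,y0),(x1,y0),(x1,y1),(x0,y1))]
    cv2.polylines(im,[np.array(pts).round().astype(int)],True,col,1)
for n in("wrist","side","scene"):
    f=viewer.grab_frame(n); o=np.array([160,150]) if n=="wrist" else (proj(f,P)-[40,55]).astype(int)
    w=200 if n=="wrist" else 80;k=4 if w==200 else 9
    w,h=(190,145) if n=="wrist" else (80,66)
    im=g(cv2.resize(f["pixels"][o[1]:o[1]+h,o[0]:o[0]+w],None,fx=k,fy=k,interpolation=cv2.INTER_CUBIC))
    box(im,f,o,k,-.011,.011,-.0145,.0145,0,(0,0,255))
    box(im,f,o,k,-.011,.011,-.0145,.0145,-.03,(0,160,0))
    box(im,f,o,k,-.038,.038,-.0425,.0425,-.073,(255,0,0))
    cv2.imwrite(f"pics/{n}5.png",im)
E
```

```text
(no output)
```

View pics/wrist5.png

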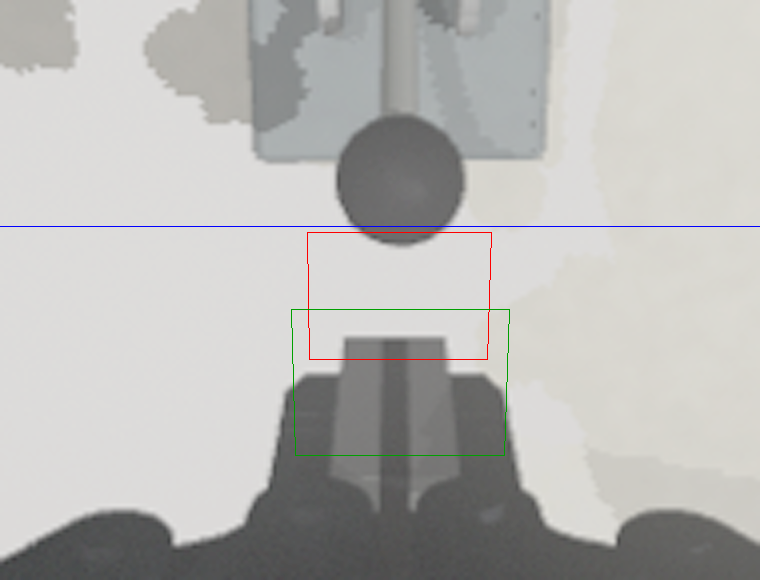

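View pics/side5.png

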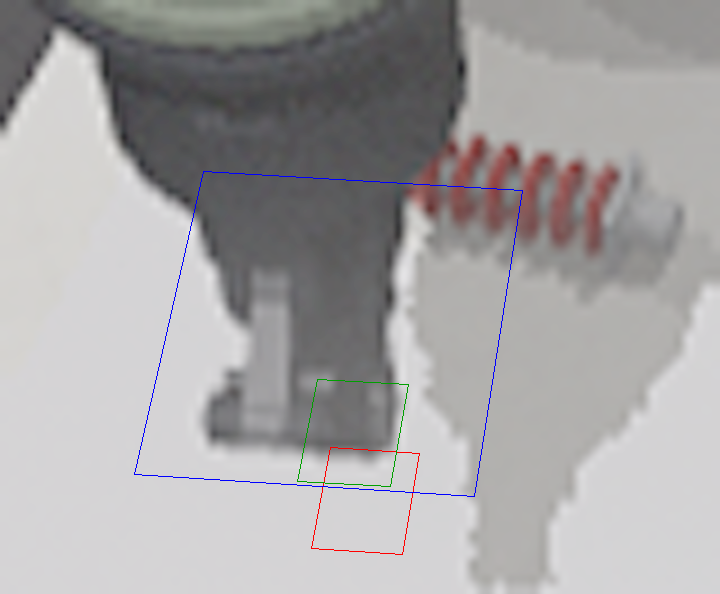

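View pics/scene5.png

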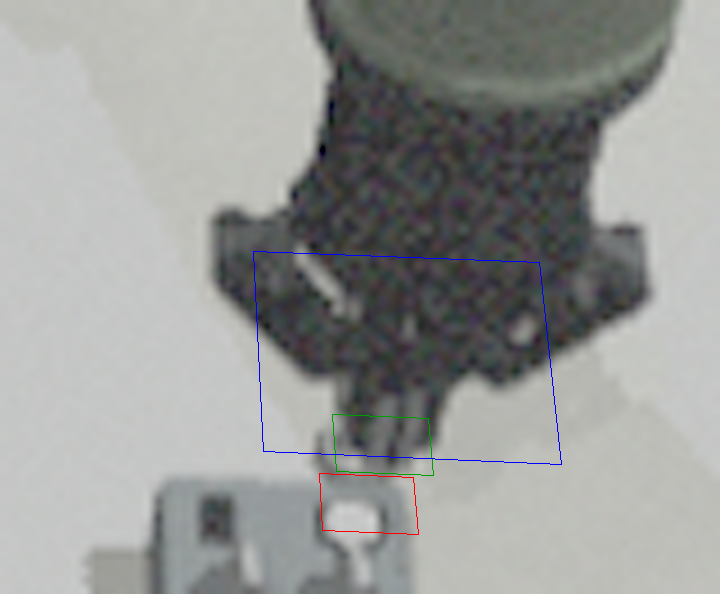

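All three views put the shut fingertips about 30-35 mm behind the reported TCP, and the failed grasp fits that. I take the real pad centre as about 52 mm behind the TCP and relocate the ball with its arc constraint.

```bash
cat >> h.py <<'E'
PIV=np.array([.5163,.2373,.046]); YAW=np.radians(11.5)
def ball(a): return PIV+.110*np.array([np.sin(a)*np.cos(YAW),np.sin(a)*np.sin(YAW),np.cos(a)])
def fit_a(f,uv,s=None):
    from scipy.optimize import minimize_scalar
    r=minimize_scalar(lambda a:np.sum((proj(f,ball(a),s)-np.array(uv))**2),bounds=(-.9,.9),method='bounded'); return r.x,(proj(f,ball(r.x),s)-np.array(uv)).round(1)
E
python3 - <<'E'
from workcell import bot,viewer
from h import *
s=bot.observe()
f=viewer.grab_frame("wrist"); a,r=fit_a(f,(259.8,192.8),s); print(a,r,ball(a))
f=viewer.grab_frame("side"); a2,r=fit_a(f,(159+365/7,195+418/7)); print(a2,r,ball(a2))
f=viewer.grab_frame("scene"); a3,r=fit_a(f,(292+326/7,153+416/7)); print(a3,r)
b=ball(a); print(shift(s,b-[0,0,.052],101.5))
E
```

```text
0.5861267496220562 [1.6 0. ] [0.57592374 0.24943059 0.13763983]
0.5885602877698267 [-0.  -0.1] [0.5761421  0.24947501 0.13749149]
0.6094793219508949 [0.1 0. ]
(array([ -3.8,   2.1, 132.6]), array([-0.03, -0.09,  0.12]))
```

```bash
python3 -m creep '[{"rx":0,"ry":0,"rz":0,"tx":-4,"ty":0,"tz":0,"hand":-1},{"rx":0,"ry":0,"rz":0,"tx":-4,"ty":0,"tz":0,"hand":-1},{"rx":0,"ry":0,"rz":0,"tx":-4,"ty":0,"tz":0,"hand":-1},{"rx":0,"ry":0,"rz":0,"tx":-4,"ty":0,"tz":40,"hand":-1},{"rx":0,"ry":0,"rz":0,"tx":-4,"ty":0,"tz":80,"hand":-1},{"rx":0,"ry":0,"rz":0,"tx":-4,"ty":0,"tz":110,"hand":-1},{"rx":0,"ry":0,"rz":0,"tx":-4,"ty":0,"tz":125,"hand":-1},{"rx":0,"ry":0,"rz":0,"tx":-4,"ty":0,"tz":132,"hand":-1}]' 25
python3 - <<'E'
from workcell import bot,viewer
from h import *
s=bot.observe(); print(s["position"],s["force"],s["clock"])
g=lambda x:(255*(x/255.)**.5).astype(np.uint8)
f=viewer.grab_frame("wrist"); cv2.imwrite("pics/w6.png",g(f["pixels"]))
f=viewer.grab_frame("side"); cv2.imwrite("pics/s6.png",g(cv2.resize(f["pixels"][195:295,160:280],None,fx=6,fy=6,interpolation=cv2.INTER_CUBIC)))
E
```

```text
clock: 5.5
position: [0.5767, 0.2476, 0.0863]
tool_rot: [-3.141, -0.001, -2.939]
force: [0.6, -0.2, -0.2]
grip_width: 0.0857
[0.57674607 0.24763956 0.08627469] [ 0.61474575 -0.19629443 -0.19230852] 5.5
```

View pics/w6.png

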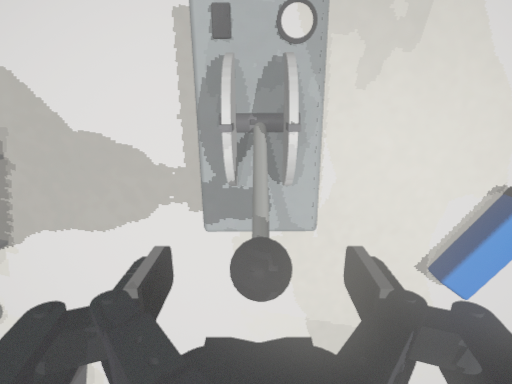

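View pics/s6.png

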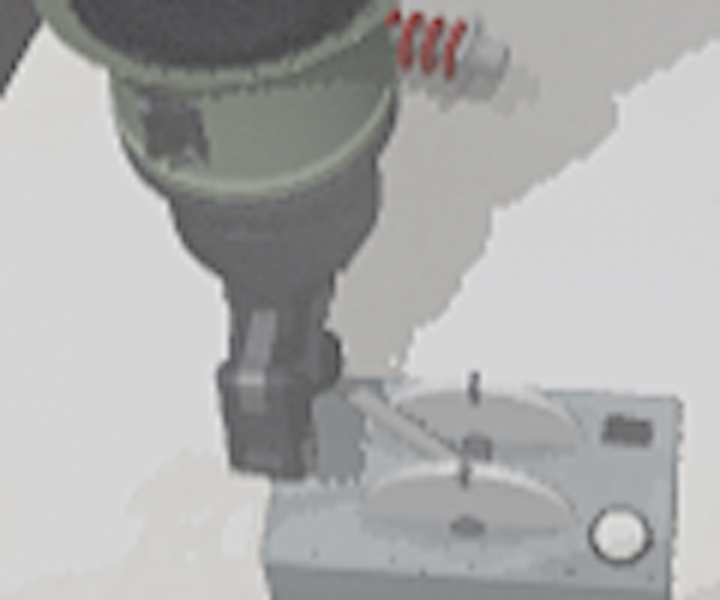

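The ball is at (261,269) and 62 px across, centred between the fingers at the depth of the open tips. The pads swing forward on closing, so I go 8 mm lower and then close.

```bash
python3 -m creep '[{"rx":0,"ry":0,"rz":0,"tx":0,"ty":0.5,"tz":8,"hand":-1},{"rx":0,"ry":0,"rz":0,"tx":0,"ty":0.5,"tz":8,"hand":1},{"rx":0,"ry":0,"rz":0,"tx":0,"ty":0.5,"tz":8,"hand":1},{"rx":0,"ry":0,"rz":0,"tx":0,"ty":0.5,"tz":8,"hand":1},{"rx":0,"ry":0,"rz":0,"tx":0,"ty":0.5,"tz":8,"hand":1},{"rx":0,"ry":0,"rz":0,"tx":0,"ty":0.5,"tz":8,"hand":1}]' 25
python3 - <<'E'
from workcell import bot,viewer
from h import *
s=bot.observe(); print(s["position"],s["force"],s["clock"],s["grip_width"])
g=lambda x:(255*(x/255.)**.5).astype(np.uint8)
f=viewer.grab_frame("wrist"); cv2.imwrite("pics/w7.png",g(f["pixels"]))
E
```

```text
clock: 6.2
position: [0.5773, 0.2489, 0.0797]
tool_rot: [3.141, 0.001, -2.938]
force: [1.3, 3.0, 2.8]
grip_width: 0.0283
[0.57727504 0.24886112 0.07973348] [1.34728834 2.96880692 2.75529443] 6.2 0.02830965128038544
```

View pics/w7.png

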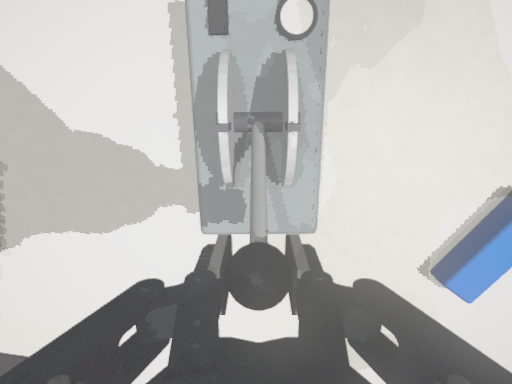

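Gripped at 28 mm opening, with the ball centred between the pads. Now I swing it along its arc to upright.

```bash
python3 -m creep '[{"rx":0,"ry":0,"rz":0,"tx":8,"ty":0,"tz":-5,"hand":1},{"rx":0,"ry":0,"rz":0,"tx":16,"ty":0,"tz":-9,"hand":1},{"rx":0,"ry":0,"rz":0,"tx":25,"ty":0,"tz":-12.5,"hand":1},{"rx":0,"ry":0,"rz":0,"tx":34,"ty":0,"tz":-15,"hand":1},{"rx":0,"ry":0,"rz":0,"tx":42,"ty":0,"tz":-17,"hand":1},{"rx":0,"ry":0,"rz":0,"tx":52,"ty":0,"tz":-18,"hand":1},{"rx":0,"ry":0,"rz":0,"tx":61,"ty":0,"tz":-18.5,"hand":1},{"rx":0,"ry":0,"rz":0,"tx":61,"ty":0,"tz":-18.5,"hand":1}]' 25
python3 - <<'E'
from workcell import bot,viewer
from h import *
s=bot.observe(); print(s["position"],s["force"],s["clock"],s["grip_width"])
g=lambda x:(255*(x/255.)**.5).astype(np.uint8)
f=viewer.grab_frame("wrist"); cv2.imwrite("pics/w8.png",g(f["pixels"])); print(proj(f,ball(0),s),proj(f,PIV,s))
f=viewer.grab_frame("side"); print((proj(f,ball(0))-[190,195])*7);cv2.imwrite("pics/s8.png",g(cv2.resize(f["pixels"][195:295,190:290],None,fx=6,fy=6,interpolation=cv2.INTER_CUBIC)))
E
```

```text
clock: 7.05
position: [0.516, 0.2358, 0.0979]
tool_rot: [-3.141, -0.001, -2.938]
force: [-0.7, 4.2, 1.7]
grip_width: 0.0284
[0.51595579 0.23578634 0.09791685] [-0.73480267  4.18659284  1.73489499] 7.05 0.028389984845729646
[263.45888913 275.82107012] [261.01552292 199.58414151]
[325.92014615 401.82224077]
```

View pics/w8.png

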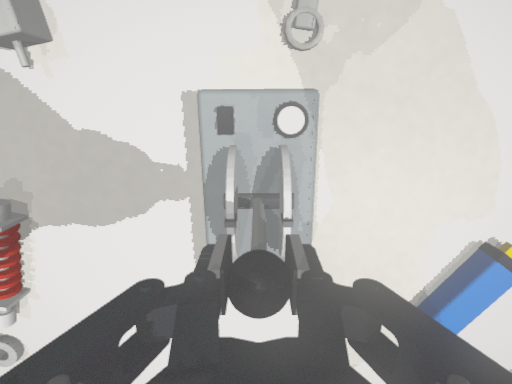

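View pics/s8.png

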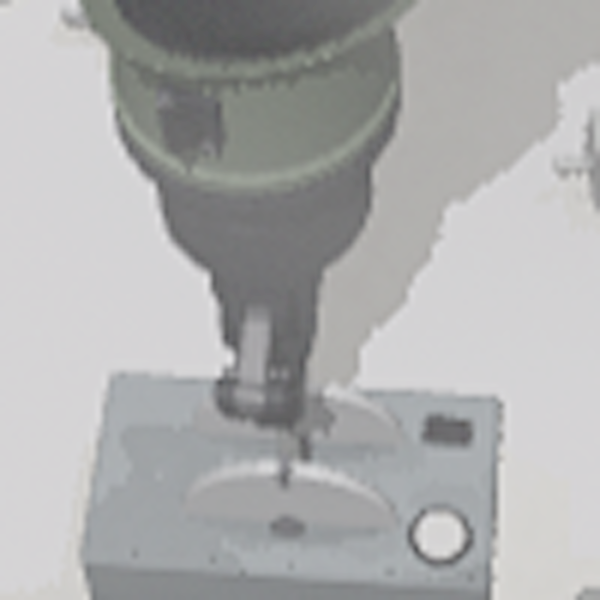

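```bash
python3 - <<'E'
from workcell import bot,viewer
from h import *
s=bot.observe()
f=viewer.grab_frame("wrist"); print(fit_a(f,(259,284),s)); im=f["pixels"][180:330,190:330]
g=lambda x:(255*(x/255.)**.45).astype(np.uint8)
cv2.imwrite("pics/w8b.png",g(cv2.resize(im,None,fx=4,fy=4,interpolation=cv2.INTER_CUBIC)))
for q in (-.019,.019):
  p=PIV+[-q*np.sin(YAW),q*np.cos(YAW),.05]; print(proj(f,p,s))
E
```

```text
(np.float64(0.04910545724422513), array([4.4, 0. ]))
[232.3683757  222.21840183]
[291.17282117 222.33398105]
```

View pics/w8b.png

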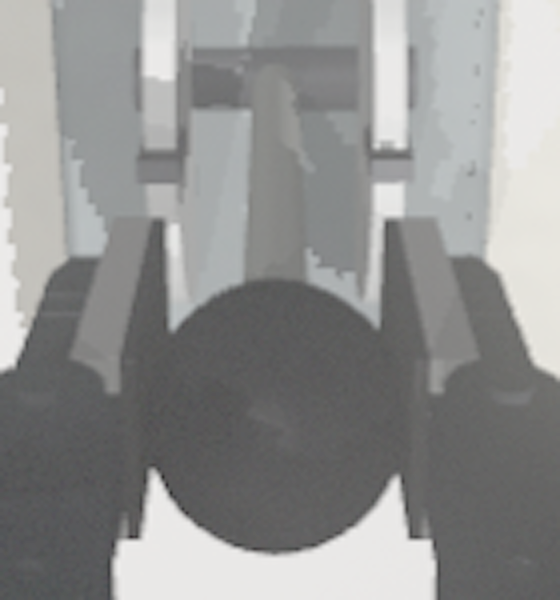

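```bash
python3 -m creep '[{"rx":0,"ry":0,"rz":0,"tx":2,"ty":0,"tz":0,"hand":1},{"rx":0,"ry":0,"rz":0,"tx":4.5,"ty":0,"tz":0,"hand":1},{"rx":0,"ry":0,"rz":0,"tx":4.5,"ty":0,"tz":0,"hand":1},{"rx":0,"ry":0,"rz":0,"tx":4.5,"ty":0,"tz":0,"hand":1}]' 25
python3 - <<'E'
from workcell import bot,viewer
from h import *
s=bot.observe(); print(s["position"],s["force"],s["clock"],s["grip_width"])
f=viewer.grab_frame("wrist"); im=f["pixels"][180:330,190:330]
g=lambda x:(255*(x/255.)**.45).astype(np.uint8)
cv2.imwrite("pics/w9.png",g(cv2.resize(im,None,fx=4,fy=4,interpolation=cv2.INTER_CUBIC)))
print((proj(f,ball(0),s)-[190,180])*4,(proj(f,ball(0)-[0,0,.06],s)-[190,180])*4)
E
```

```text
clock: 7.6
position: [0.5133, 0.2353, 0.0979]
tool_rot: [3.141, 0.0, -2.939]
force: [-0.7, 3.9, 6.8]
grip_width: 0.0286
[0.51331513 0.23525144 0.09788521] [-0.70223461  3.88649424  6.77045022] 7.6 0.02864740224754085
[293.79746672 404.67820841] [287.05478357 190.59555452]
```

View pics/w9.png

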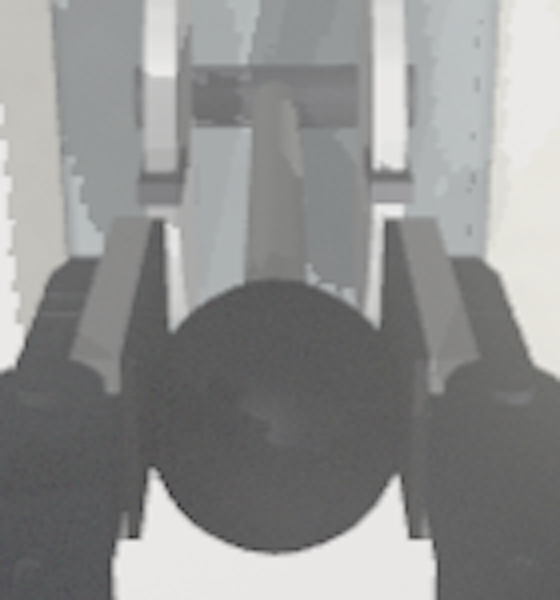

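```bash
python3 -m creep '[{"rx":0,"ry":0,"rz":0,"tx":1.5,"ty":0,"tz":0,"hand":1},{"rx":0,"ry":0,"rz":0,"tx":1.5,"ty":0,"tz":0,"hand":1},{"rx":0,"ry":0,"rz":0,"tx":1.5,"ty":0,"tz":0,"hand":-1},{"rx":0,"ry":0,"rz":0,"tx":1.5,"ty":0,"tz":0,"hand":-1},{"rx":0,"ry":0,"rz":0,"tx":1.5,"ty":0,"tz":0,"hand":-1},{"rx":0,"ry":0,"rz":0,"tx":1.5,"ty":0,"tz":0,"hand":-1},{"rx":0,"ry":0,"rz":0,"tx":1.5,"ty":0,"tz":-40,"hand":-1},{"rx":0,"ry":0,"rz":0,"tx":1.5,"ty":0,"tz":-80,"hand":-1}]' 25
python3 -m creep '[{"rx":0,"ry":0,"rz":0,"tx":0,"ty":0,"tz":-50,"hand":-1},{"rx":0,"ry":0,"rz":0,"tx":0,"ty":0,"tz":-90,"hand":-1},{"rx":0,"ry":0,"rz":0,"tx":0,"ty":0,"tz":-90,"hand":-1},{"rx":0,"ry":0,"rz":0,"tx":0,"ty":0,"tz":-90,"hand":-1}]' 25
python3 - <<'E'
from workcell import bot,viewer
from h import *
s=bot.observe(); print(s["position"],s["force"],s["clock"],s["grip_width"])
g=lambda x:(255*(x/255.)**.45).astype(np.uint8)
f=viewer.grab_frame("wrist"); im=f["pixels"][130:280,160:360]
cv2.imwrite("pics/w10.png",g(cv2.resize(im,None,fx=4,fy=4,interpolation=cv2.INTER_CUBIC)))
h=lambda p,o,k:((proj(f,p,s)-o)*k).round(1)
for z in(0,.05,.11): print("w",h(PIV+[0,0,z],[160,130],4))
f=viewer.grab_frame("side"); cv2.imwrite("pics/s10.png",g(cv2.resize(f["pixels"][230:305,190:290],None,fx=8,fy=8,interpolation=cv2.INTER_CUBIC)))
for z in(0,.05,.11): print("s",h(PIV+[0,0,z],[190,230],8))
f=viewer.grab_frame("scene"); cv2.imwrite("pics/sc10.png",g(cv2.resize(f["pixels"][180:250,295:375],None,fx=7,fy=7,interpolation=cv2.INTER_CUBIC)))
for z in(0,.05,.11): print("sc",h(PIV+[0,0,z],[295,180],7))
E
```

```text
clock: 8.45
position: [0.5107, 0.2343, 0.1781]
tool_rot: [-3.141, -0.002, -2.939]
force: [-0.3, -0.5, 0.2]
grip_width: 0.0853
clock: 8.85
position: [0.5115, 0.2347, 0.2684]
tool_rot: [3.141, 0.001, -2.939]
force: [-0.4, -0.2, -0.9]
grip_width: 0.0855
[0.51150894 0.23473174 0.26835597] [-0.37716049 -0.2493017  -0.93367278] 8.85 0.08550763899683943
w [399.1 133.4]
w [400.2 166.3]
w [402.  219.6]
s [388.3 355.9]
s [381.4 279.4]
s [372.5 179.2]
sc [271.9 225.1]
sc [286.5 160.8]
sc [305.1  78.3]
```

View pics/w10.png

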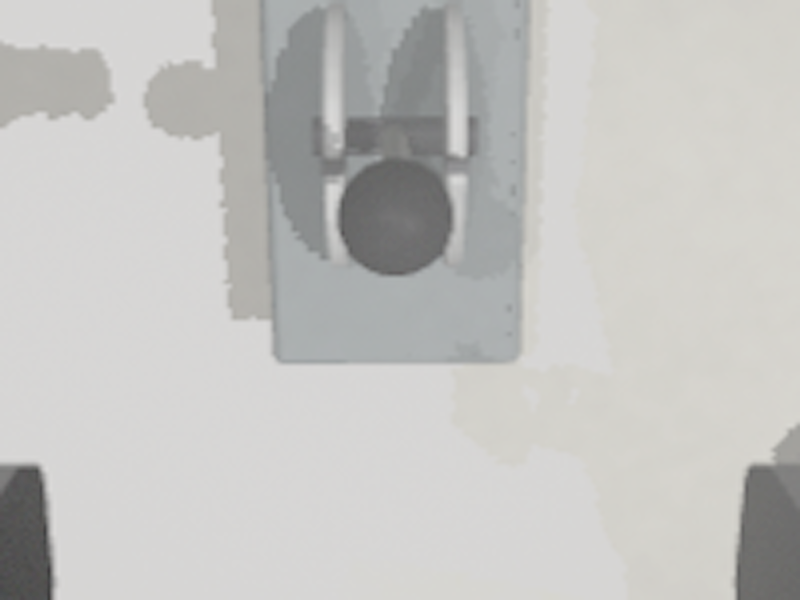

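View pics/s10.png

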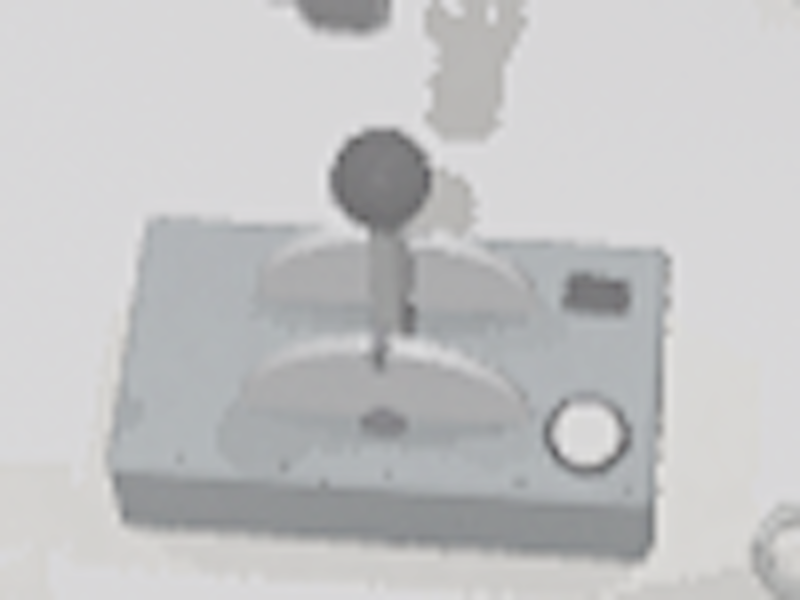

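View pics/sc10.png

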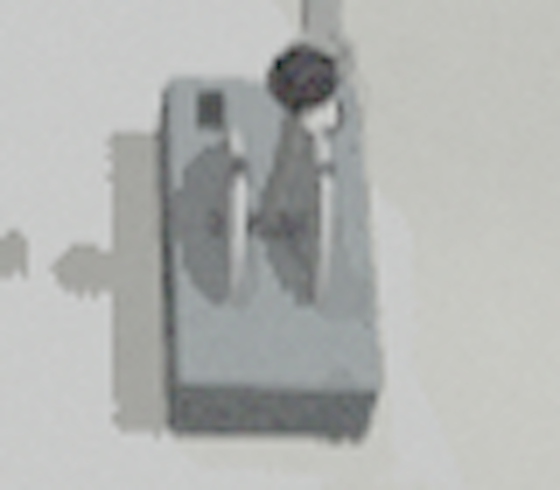

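The lever has been let go. The ball sits above the tabs in all three views, within about 2 mm (roughly -0.015 rad). Now I go over to the pin.

```bash
python3 - <<'E'
from workcell import bot,viewer
from h import *
s=bot.observe(); print(shift(s,(.53,-.195,.26),89.5))
E
```

```text
(array([  67.8, -424.5,    7. ]), array([-0.05, -0.1 , 12.12]))
```

```bash
python3 -m creep '[{"rx":0,"ry":0,"rz":12,"tx":68,"ty":-424,"tz":7,"hand":-1},{"rx":0,"ry":0,"rz":12,"tx":68,"ty":-424,"tz":7,"hand":-1},{"rx":0,"ry":0,"rz":12,"tx":68,"ty":-424,"tz":7,"hand":-1},{"rx":0,"ry":0,"rz":12,"tx":68,"ty":-424,"tz":7,"hand":-1},{"rx":0,"ry":0,"rz":12,"tx":68,"ty":-424,"tz":7,"hand":-1},{"rx":0,"ry":0,"rz":12,"tx":68,"ty":-424,"tz":7,"hand":-1},{"rx":0,"ry":0,"rz":12,"tx":68,"ty":-424,"tz":7,"hand":-1},{"rx":0,"ry":0,"rz":12,"tx":68,"ty":-424,"tz":7,"hand":-1}]' 25
python3 - <<'E'
from workcell import bot,viewer
from h import *
s=bot.observe(); print(s["qpos"],shift(s,(.53,-.195,.26),89.5))
E
```

```text
clock: 9.8
position: [0.5282, -0.1667, 0.2603]
tool_rot: [3.141, -0.001, 3.135]
force: [1.4, 0.8, 0.3]
grip_width: 0.0858
[ 0.06306334  0.35129568  0.18031001  1.72227677 -0.06996262  1.0757881
  1.83038667] (array([ -2. , -28.3,   0.3]), array([ 0.01, -0.09,  0.14]))
```

```bash
python3 -m creep '[{"rx":0,"ry":0,"rz":0,"tx":0,"ty":-28,"tz":0,"hand":-1},{"rx":0,"ry":0,"rz":0,"tx":0,"ty":-28,"tz":0,"hand":-1},{"rx":0,"ry":0,"rz":0,"tx":0,"ty":-28,"tz":0,"hand":-1}]' 25
python3 - <<'E'
from workcell import bot,viewer
from h import *
s=bot.observe(); print(s["position"],s["clock"])
g=lambda x:(255*(x/255.)**.45).astype(np.uint8)
f=viewer.grab_frame("wrist"); cv2.imwrite("pics/w11.png",g(f["pixels"])); print(proj(f,(.520,-.1955,.141),s),proj(f,(.62,-.199,.112),s))
for t in ("pin_knob","index_pin"):
  for o in viewer.outline_of(t,f)[:2]:
    ys,xs=np.nonzero(o["mask"]); print(o["score"],o["bbox"],xs.mean(),ys.mean(),len(xs))
E
```

```text
clock: 10.1
position: [0.5282, -0.1929, 0.2602]
tool_rot: [3.141, -0.002, 3.134]
force: [0.5, 0.9, -0.9]
grip_width: 0.0852
[ 0.5282193  -0.19294838  0.26015227] 10.1
[256.11113419 170.64292193] [254.15247565 246.08927456]
0.79 [243.4, 157.2, 271.5, 187.6] 257.48333333333335 172.57638888888889 720
0.67 [170.0, 100.6, 334.4, 301.0] 254.595656378435 202.7696832943831 24818
0.94 [244.7, 155.7, 272.2, 187.6] 257.6558533145275 172.61495063469675 709
```

View pics/w11.png

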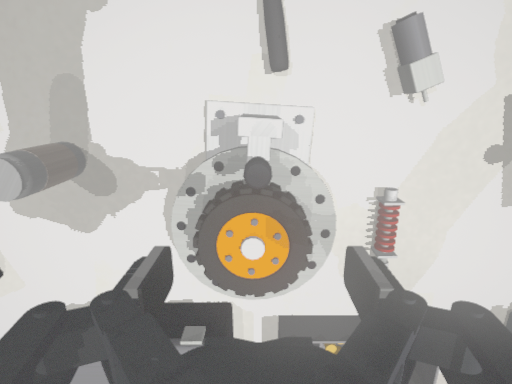

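The knob is at (257.7,172.4), the wheel hub at (253,249), and the bracket lies straight behind the pin, so the jaws fit tangentially. I turn the tool 3° and line up.

```bash
python3 - <<'E'
from workcell import bot,viewer
from h import *
s=bot.observe(); f=viewer.grab_frame("wrist")
k=atz(f,(257.8,172.4),.141,s); print(k, atz(f,(253,249),.112,s)); print(shift(s,(k[0],k[1],.16),86.5))
E
```

```text
[ 0.52270327 -0.1924197   0.141     ] [ 0.62508482 -0.19881346  0.112     ]
(array([  6. ,  -0.9, 100.8]), array([ 0.03, -0.04,  3.22]))
```

```bash
python3 -m creep '[{"rx":0,"ry":0,"rz":3,"tx":7,"ty":-1.5,"tz":40,"hand":-1},{"rx":0,"ry":0,"rz":3,"tx":7,"ty":-1.5,"tz":80,"hand":-1},{"rx":0,"ry":0,"rz":3,"tx":7,"ty":-1.5,"tz":110,"hand":-1},{"rx":0,"ry":0,"rz":3,"tx":7,"ty":-1.5,"tz":125,"hand":-1},{"rx":0,"ry":0,"rz":3,"tx":7,"ty":-1.5,"tz":125,"hand":-1}]' 70
python3 - <<'E'
from workcell import bot,viewer
from h import *
s=bot.observe(); print(s["position"],s["clock"],s["force"])
g=lambda x:(255*(x/255.)**.45).astype(np.uint8)
f=viewer.grab_frame("wrist"); cv2.imwrite("pics/w12.png",g(f["pixels"])); print(proj(f,(.5215,-.194,.141),s))
f=viewer.grab_frame("side"); cv2.imwrite("pics/s12.png",g(cv2.resize(f["pixels"][85:185,220:340],None,fx=6,fy=6,interpolation=cv2.INTER_CUBIC)))
E
```

```text
clock: 10.8
position: [0.5208, -0.1931, 0.1345]
tool_rot: [3.141, -0.003, 3.084]
force: [-0.0, 0.0, 1.5]
grip_width: 0.0858
[ 0.52075937 -0.19306955  0.13445512] 10.8 [-0.04852608  0.0051568   1.50785227]
[257.70648275 229.06848159]
```

View pics/w12.png

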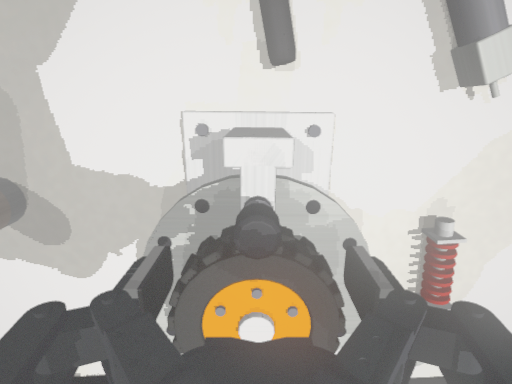

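View pics/s12.png

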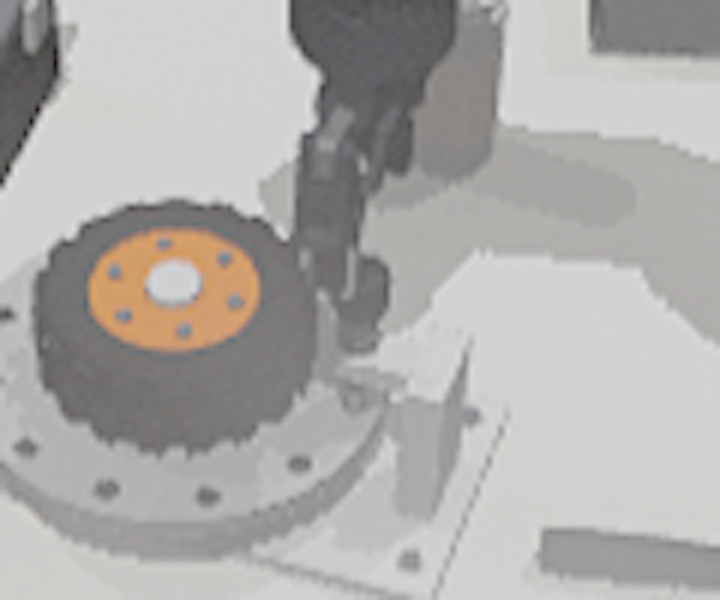

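```bash
python3 -m creep '[{"rx":0,"ry":0,"rz":0,"tx":0,"ty":0,"tz":25,"hand":-1},{"rx":0,"ry":0,"rz":0,"tx":0,"ty":0,"tz":42,"hand":-1},{"rx":0,"ry":0,"rz":0,"tx":0,"ty":0,"tz":48,"hand":-1},{"rx":0,"ry":0,"rz":0,"tx":0,"ty":0,"tz":48,"hand":-1},{"rx":0,"ry":0,"rz":0,"tx":0,"ty":0,"tz":48,"hand":-1}]' 70
python3 - <<'E'
from workcell import bot,viewer
from h import *
s=bot.observe(); print(s["position"],s["clock"],s["force"])
g=lambda x:(255*(x/255.)**.45).astype(np.uint8)
f=viewer.grab_frame("wrist"); cv2.imwrite("pics/w13.png",g(f["pixels"])); print(proj(f,(.5215,-.194,.141),s),proj(f,(.5215,-.194,.155),s))
f=viewer.grab_frame("side"); cv2.imwrite("pics/s13.png",g(cv2.resize(f["pixels"][85:185,220:340],None,fx=6,fy=6,interpolation=cv2.INTER_CUBIC)))
E
```

```text
clock: 11.4
position: [0.5223, -0.1944, 0.0894]
tool_rot: [-3.141, 0.001, 3.083]
force: [-0.4, -0.5, 0.5]
grip_width: 0.0852
[ 0.52234627 -0.19443602  0.08942594] 11.4 [-0.41346275 -0.45791432  0.48354791]
[260.27823403 265.1310107 ] [260.51685491 282.4757172 ]
```

View pics/w13.png

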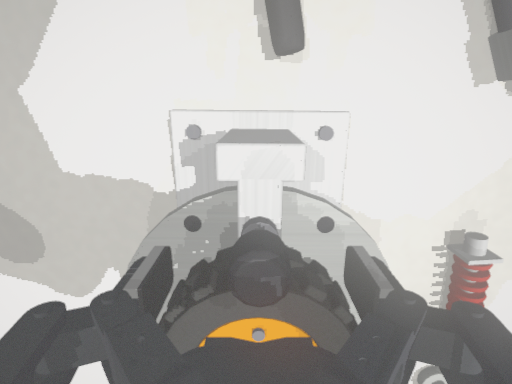

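View pics/s13.png

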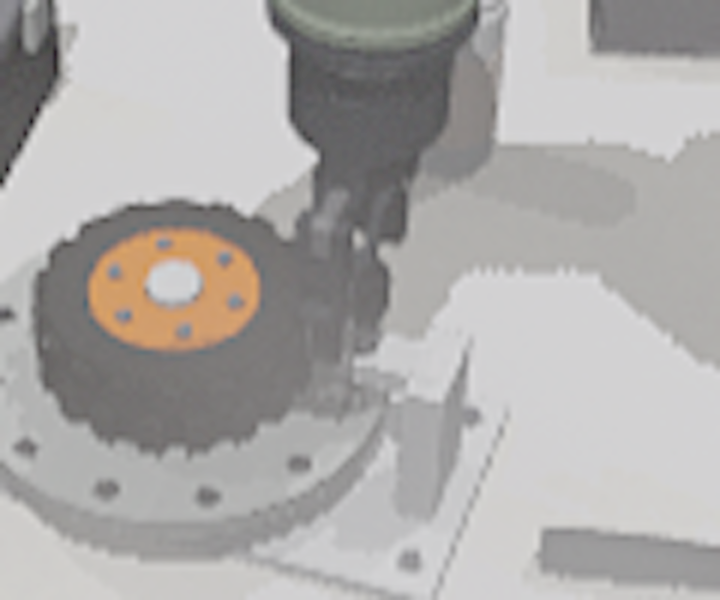

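The knob is at about (260,275), midway between the fingers. I make a small trim and close.

```bash
python3 -m creep '[{"rx":0,"ry":0,"rz":0,"tx":1.5,"ty":0,"tz":2,"hand":-1},{"rx":0,"ry":0,"rz":0,"tx":1.5,"ty":0,"tz":2,"hand":1},{"rx":0,"ry":0,"rz":0,"tx":1.5,"ty":0,"tz":2,"hand":1},{"rx":0,"ry":0,"rz":0,"tx":1.5,"ty":0,"tz":2,"hand":1},{"rx":0,"ry":0,"rz":0,"tx":1.5,"ty":0,"tz":2,"hand":1},{"rx":0,"ry":0,"rz":0,"tx":1.5,"ty":0,"tz":2,"hand":1}]' 70
python3 - <<'E'
from workcell import bot,viewer
from h import *
s=bot.observe(); print(s["position"],s["clock"],s["force"],s["grip_width"])
g=lambda x:(255*(x/255.)**.45).astype(np.uint8)
f=viewer.grab_frame("wrist"); cv2.imwrite("pics/w14.png",g(f["pixels"]))
E
```

```text
clock: 12.1
position: [0.5203, -0.1938, 0.0865]
tool_rot: [3.141, 0.0, 3.083]
force: [-1.4, 3.0, 6.8]
grip_width: 0.0269
[ 0.52025434 -0.19380675  0.08653605] 12.1 [-1.44427268  2.9687935   6.80087146] 0.026856705077175316
```

View pics/w14.png

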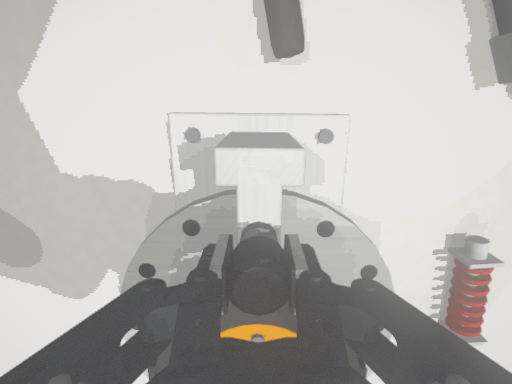

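Gripped at 27 mm on the 29 mm knob. Now I pull straight up.

```bash
python3 -m creep '[{"rx":0,"ry":0,"rz":0,"tx":0,"ty":0,"tz":-4,"hand":1},{"rx":0,"ry":0,"rz":0,"tx":0,"ty":0,"tz":-8,"hand":1},{"rx":0,"ry":0,"rz":0,"tx":0,"ty":0,"tz":-12,"hand":1},{"rx":0,"ry":0,"rz":0,"tx":0,"ty":0,"tz":-16,"hand":1},{"rx":0,"ry":0,"rz":0,"tx":0,"ty":0,"tz":-20,"hand":1},{"rx":0,"ry":0,"rz":0,"tx":0,"ty":0,"tz":-20,"hand":1}]' 70
python3 - <<'E'
from workcell import bot,viewer
from h import *
s=bot.observe(); print(s["position"],s["clock"],s["force"],s["grip_width"])
g=lambda x:(255*(x/255.)**.45).astype(np.uint8)
f=viewer.grab_frame("wrist"); cv2.imwrite("pics/w15.png",g(f["pixels"]))
f=viewer.grab_frame("side"); cv2.imwrite("pics/s15.png",g(cv2.resize(f["pixels"][85:185,220:340],None,fx=6,fy=6,interpolation=cv2.INTER_CUBIC)))
E
```

```text
clock: 12.75
position: [0.5202, -0.1938, 0.1067]
tool_rot: [3.141, 0.0, 3.083]
force: [3.1, 5.2, -8.5]
grip_width: 0.0275
[ 0.5202246  -0.19384666  0.10668789] 12.75 [ 3.08139046  5.16442742 -8.51412349] 0.02747077770387764
```

View pics/w15.png

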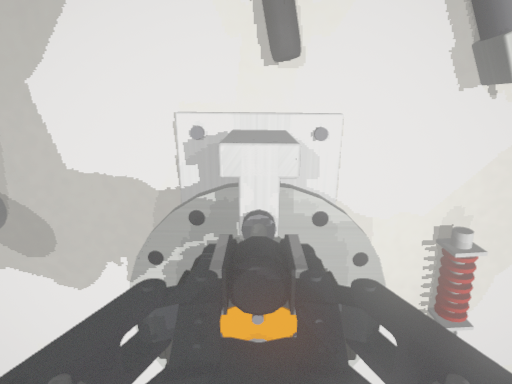

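View pics/s15.png

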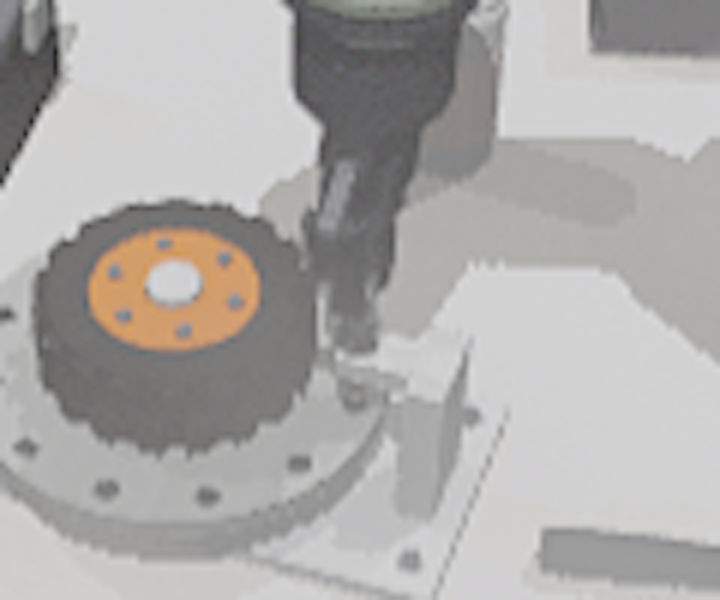

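Fz is -8.5 N after 20 mm, which fits the spring, and the knob rose with the jaws. I continue to the stop.

```bash
python3 -m creep '[{"rx":0,"ry":0,"rz":0,"tx":0,"ty":0,"tz":-2,"hand":1},{"rx":0,"ry":0,"rz":0,"tx":0,"ty":0,"tz":-4,"hand":1},{"rx":0,"ry":0,"rz":0,"tx":0,"ty":0,"tz":-4,"hand":1}]' 70
python3 -m creep '[{"rx":0,"ry":0,"rz":0,"tx":0,"ty":0,"tz":-1,"hand":1},{"rx":0,"ry":0,"rz":0,"tx":0,"ty":0,"tz":-1,"hand":1}]' 70
```

```text
clock: 13.15
position: [0.5202, -0.1938, 0.1104]
tool_rot: [3.141, -0.0, 3.083]
force: [2.6, 4.6, -9.0]
grip_width: 0.0275
clock: 13.35
position: [0.5202, -0.1939, 0.1113]
tool_rot: [3.141, -0.0, 3.083]
force: [2.7, 3.8, -9.3]
grip_width: 0.0264
```

```bash
python3 -m creep '[{"rx":0,"ry":0,"rz":0,"tx":0,"ty":0,"tz":-1,"hand":1},{"rx":0,"ry":0,"rz":0,"tx":0,"ty":0,"tz":-1,"hand":1}]' 70
python3 -m creep '[{"rx":0,"ry":0,"rz":0,"tx":0,"ty":0,"tz":-1,"hand":1},{"rx":0,"ry":0,"rz":0,"tx":0,"ty":0,"tz":-1,"hand":1}]' 70
```

```text
clock: 13.55
position: [0.5201, -0.1938, 0.1118]
tool_rot: [3.141, -0.0, 3.083]
force: [5.6, 3.1, -18.9]
grip_width: 0.0274
clock: 13.75
position: [0.52, -0.1938, 0.112]
tool_rot: [3.141, -0.001, 3.083]
force: [11.4, 1.8, -33.8]
grip_width: 0.027
```

The force rose from 9 to 34 N with almost no further motion, so the stop is reached. I ease off a little so that only light pull remains against it, then check.

```bash
python3 -m creep '[{"rx":0,"ry":0,"rz":0,"tx":0,"ty":0,"tz":1,"hand":1},{"rx":0,"ry":0,"rz":0,"tx":0,"ty":0,"tz":1,"hand":1},{"rx":0,"ry":0,"rz":0,"tx":0,"ty":0,"tz":1,"hand":1},{"rx":0,"ry":0,"rz":0,"tx":0,"ty":0,"tz":1,"hand":1}]' 70
python3 - <<'E'
from workcell import bot,viewer
from h import *
s=bot.observe(); print(s["position"],s["clock"],s["force"],s["grip_width"])
g=lambda x:(255*(x/255.)**.45).astype(np.uint8)
f=viewer.grab_frame("wrist"); cv2.imwrite("pics/w16.png",g(f["pixels"]))
f=viewer.grab_frame("side"); cv2.imwrite("pics/s16.png",g(cv2.resize(f["pixels"][100:300,190:340],None,fx=4,fy=3.0,interpolation=cv2.INTER_CUBIC)))
cv2.imwrite("pics/s16b.png",g(cv2.resize(f["pixels"][230:305,190:290],None,fx=8,fy=8,interpolation=cv2.INTER_CUBIC)))
f=viewer.grab_frame("scene"); cv2.imwrite("pics/sc16.png",g(f["pixels"]))
E
```

```text
clock: 14.15
position: [0.5201, -0.1938, 0.1118]
tool_rot: [3.141, -0.0, 3.083]
force: [6.4, 1.7, -17.4]
grip_width: 0.0268
[ 0.52011398 -0.19380359  0.11179351] 14.15 [  6.44817983   1.74956864 -17.40245085] 0.026784670088670016
```

View pics/w16.png

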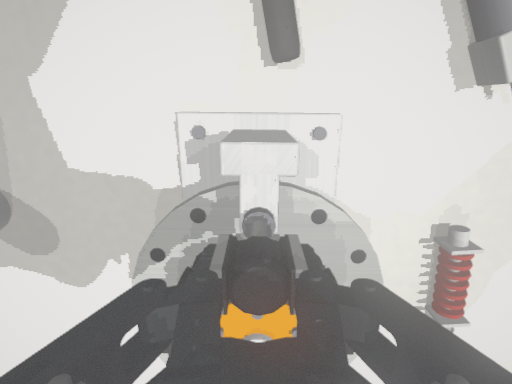

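View pics/s16.png

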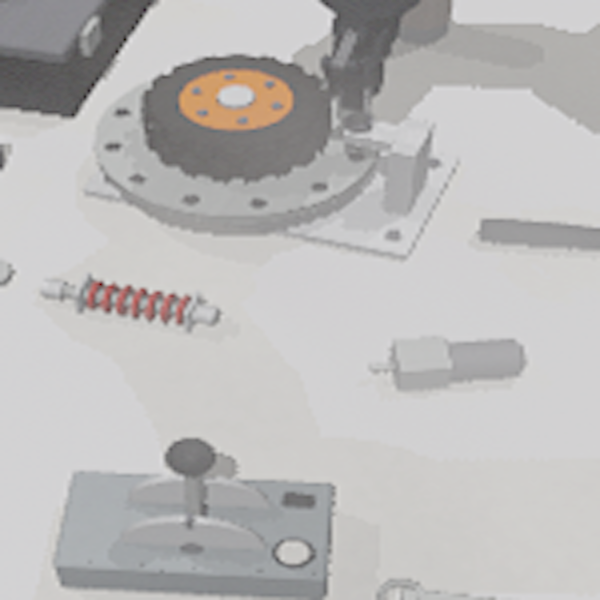

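View pics/s16b.png

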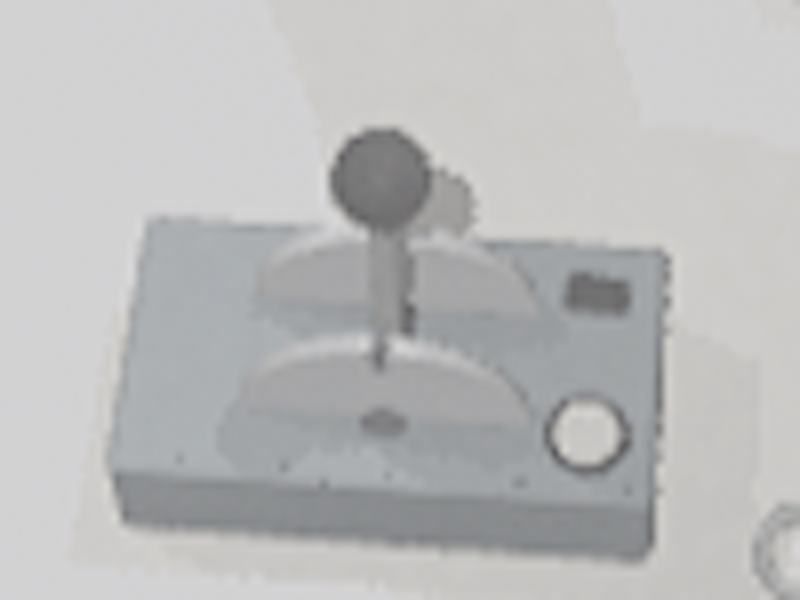

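View pics/sc16.png

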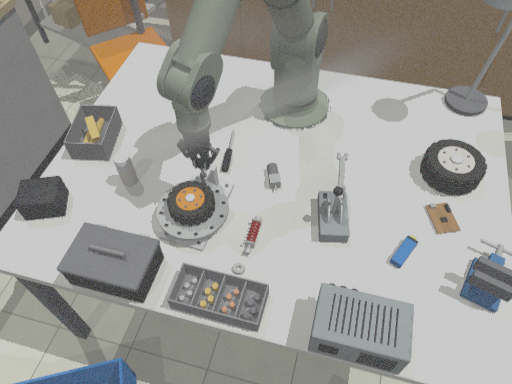

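The side view shows the lever still upright, with the ball at (381,178) in the crop exactly as before. The pin knob is up in the jaws, and the shock, motor and the other bystanders have not moved. Force and grip are steady, so I hand in.

```bash
python3 - <<'E'
from workcell import bot
s=bot.observe(); print(s["clock"],s["force"],s["grip_width"]); print(bot.job_done())
E
```

```text
14.3 [  6.12705387   2.96021699 -17.64656135] 0.027036210925511416
the job is handed in; nothing more can be done
None
```

I set the drive lever upright and let go of it. Then I gripped the index-pin knob and pulled it up to its stop. I handed the job in at 14.3 s with the gripper still holding it up.

**Last checks**
- **Lever:** I estimate it within about 2 mm at the ball, roughly -0.015 rad. The wrist and side views put the overshoot at about 1.6 mm and the scene view nearer 3 mm. I left it there. The side view showed it unmoved after the pin was pulled.
- **Pin:** it rose 25 mm. Force grew to about 9 N like the spring, then climbed to 34 N with almost no motion, which is the stop. I eased off to about 17 N against the stop. The grip was set to 70 N, with the jaws at 27 mm on the 29 mm knob.
- **Bystanders:** I saw nothing moved in the last pictures.

**What went wrong or disagreed**
- **First grasp of the ball:** it missed. The jaws shut above it and tipped the lever slightly further, with a vertical force of about 4 N.
- **Fingertip position:** the pictures put the real fingertips about 30–35 mm behind the reported tool point, contrary to the description. I corrected for that in both later grasps.

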